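Rebuild two bicycle hubs on their axles

ROBOT

A 6-joint arm with a two-finger parallel gripper is mounted at the origin on a cart in front of the work surface, level with it; the furniture and walls round the work are solid. World frame = base frame: x ahead of the robot, y to its left, z up, the work surface at z = 0. Lengths are in m, angles in rad, forces in N, time in s.
With the tool pointing down it reaches from about 0.375 to 0.925 m from the base axis. Payload 5.7 kg.
Tool frame: the origin (TCP) lies between the finger pads; the fingertips stand 8 mm ahead of it and the grasp point (between the pads) lies 11 mm behind it (bot.tip_reach is the distance from the TCP to the fingertips, in m); z points along the fingers, y is the line along which they close (so a half turn about z gives the same grasp; the last joint's range is limited). The gripper opens to 88 mm and grips with 3 to 60 N. Pads are 20 mm wide; open, the fingers measure 115 mm over their backs; the gripper's body (75 mm by 178 mm) begins 61 mm behind the grasp point.
Start: joints at [1.093, 0.359, 1.51, -0, 1.272, -0.115], TCP at [0.213, 0.561, 0.194] pointing down, gripper open.
Joint ranges: [-2.97, 2.97], [-1.01, 2.36], [0.21, 2.38], [-0.96, 4.11], [0.2, 2.71], [-2.98, 2.98]. Speed limits (rad/s): [2.39, 2.39, 3.14, 3.14, 3.14, 3.14].

INTERFACE

Orientations are given as a unit quaternion [x, y, z, w].
In Python, from cell import bot gives the robot as it stands. The module is installed in compiled form; this text tells all that it offers.
- The arm moves only by the tool jog_arm, never from a script. Its argument "steps" is a list that holds one entry, the list of rows, each a list of 7 numbers: the shift along the tool's x, y, z normalised to -1 to 1, where 1 is 30 cm, then the turn, a rotation vector about the tool's x, y, z normalised to -1 to 1, where 1 is 120 degrees, then the opening, from 0 (shut) to 1 (fully open). A call has 1 to 5 rows; each row is the pose to reach, as a shift and turn from the pose commanded when the call began, along the tool's axes at that moment; what a row does not reach only later rows make up. A row lasts 1/10 s, in which the tool goes at most 50 mm and 8.59 degrees, less where a joint would pass 70% of its speed; a pose out of reach is approached as far as the arm can. A call with a number of a shift or a turn outside -1 to 1 is refused whole. A call with a gripper value outside its range is refused whole. The fingers move at their own pace and stop on an object; "grip_force" is the grip in N (left out, the last holds). Time passes only in rows, so rows that repeat a pose let the fingers close. It gives the time, the measured TCP pose, the force, the opening and the grip force at its end, in the units of the state.
- bot.state(): the state, without advancing time (a new reading comes with each control period).
- bot.capture(name): name is "scene" or "top" or "wrist"; returns the picture (420x560x3 uint8, red, green, blue); there is no depth.
- bot.camera_model(name): a dict with "K" (3x3 intrinsics, pixels), "k1" (the pictures are not rectified: a ray, as slopes to the right and down, at radius r is drawn at 1 + k1 r^2 times it, then the intrinsics apply), "camera_from_world" (4x4, takes a point from world to camera coordinates). Camera axes: x right, y up, looking along -z (the intrinsics and any distortion apply to the point x, -y, -z); pixel columns grow to the right and rows downward; lengths in m; the calibration is good to about 2 mm. A picture is of the moment at which its call begins: read the wrist's pose just before it. camera_model takes no time and is no camera call; for the wrist camera it gives the pose at the moment of the call.
- bot.sign_off(): hands the job in; it is judged then, once.
The state is a dict: "time_s": time; "qpos": joint angles; "qvel": joint speeds; "tau": joint torques, N m; "position": TCP position; "tool_rot": TCP orientation; "force": force on the tool from outside, world axes, zero at the start; "ft_torque": the same for the moment, N m; "width": finger opening in m; "gripper_force": force on a finger pad.
Only numpy, scipy, OpenCV 4.12 (cv2) and the standard library are available. Lean on these libraries where they do the work, as an engineer would, in place of code of your own. Each camera call takes 0.05 s, during which the arm holds its last target. There are 200 camera calls.

TASK

Two bicycle hubs have been cleaned and their parts stand mixed up on the bench; rebuild each on its own axle, which stands clamped upright on the black mat and still wears its bottom end cap in the hub's colour. On the long axle with the red bottom cap put the red hub shell, then the splined steel freehub body, then the red end cap; on the short axle with the blue bottom cap put the blue hub shell, then the blue end cap. Keep every part the way up it stands, lower it down the axle without dropping it until it sits fully on what is below, and leave the black end cap and the tape roll where they are.

Things in the scene. Friction and masses are not known exactly. Their poses are not given: they have to be found in the camera images.
- shell_red: Red hub shell (rear hub), 0.18-0.37 kg, upright, 70 mm high: foot 33 mm across, flanges 58 mm across, the upper one's top face at 57.5 mm, then a collar 33 mm across: grip that from above, tips 2 mm clear of the flange. 22 mm bore right through: the axle comes up between the fingers. Origin: underside centre; z up the bore. Seated, origin 34 mm above stand_long's origin.
- freehub: Freehub: bright steel splined sleeve, 28 mm high, upright on its wider foot (38 mm across, 4 mm high), 34 mm across above, bore 19 mm, 0.08-0.17 kg. Origin: underside centre; z up the bore. Goes on top of the red shell, turned any way; seated, origin 104 mm above stand_long's origin.
- cap_red: Red end cap: ring 14 mm high lying flat, 29 mm across at the foot, 28 mm above, bore 16 mm, 30 g. Origin: underside centre; z up the bore. Goes on top of the freehub body; seated, origin 132 mm above stand_long's origin.
- shell_blue: Blue hub shell (front hub), 0.14-0.28 kg, upright, 66 mm high: foot 33 mm across, flanges 55 mm across, the upper one's top face at 53.5 mm, then a collar 33 mm across: grip that from above, tips 2 mm clear of the flange. 22 mm bore right through: the axle comes up between the fingers. Origin: underside centre; z up the bore. Seated, origin 34 mm above stand_short's origin.
- cap_blue: Blue end cap: ring 14 mm high lying flat, 29 mm across at the foot, 28 mm above, bore 16 mm, 30 g. Origin: underside centre; z up the bore. Goes on top of the blue shell; seated, origin 100 mm above stand_short's origin.
- stand_long: Long rear axle, upright in a fixed aluminium block (72 x 56 x 24 mm) on the black mat. Red bottom cap, 36 mm across; its top, 34 mm above the origin, is the seat. Axle 17 mm thick to 94 mm, tapers to 14 at 100 mm, to 11 at 129 mm, from 138 mm to a 6 mm tip at 145 mm above the origin. Origin: centre of the block's underside, on the axle's line; z up.
- stand_short: Short front axle, upright in a like block on the mat. Blue bottom cap, 36 mm across; its top, 34 mm above the origin, is the seat. Axle 17 mm thick to 90 mm, tapers to 11 at 97 mm, from 106 mm to a 6 mm tip at 113 mm above the origin. Origin: centre of the block's underside, on the axle's line; z up.
- cap_black: Black end cap: ring 14 mm high lying flat, 29 mm across at the foot, 28 mm above, bore 16 mm, 30 g. Origin: underside centre; z up the bore. From another bicycle: leave it where it lies.
- tape_roll: Roll of black tape lying flat, 56 mm across and 19 mm high. Origin: centre of the underside. Leave it where it lies.

How it is judged:
By the outcome, as a careful person would: the job done as asked, in the order asked, and still so for the second after the job is handed in, with the robot touching nothing.
It also fails if it takes over 128 s, if anything falls off the work surface, if the arm or the gripper's body presses on something with over 40 N, if the wrist force passes 120 N, or if a joint passes its speed limit or range.

## Working session

There is one attempt and no reset: what is moved stays moved. The work goes in short steps, Python scripts to look and compute and a tool call to move; the robot and the scene stay as the last step left them, time stands still between calls to the robot, and variables do not carry over. Pictures are saved under pics/ and viewed, at most 14 in all, crops included, and the job is handed in when it is done.

Besides the shell and the picture viewer there is one more tool, called as a command line: name --argument value ..., lists and objects as JSON in quotes. jog_arm: Moves the arm, as the interface text tells. Its arguments: {"type":"object","properties":{"steps":{"type":"array","items":{"type":"array","items":{"type":"array","items":{"type":"number"}}}},"grip_force":{"type":"number"}},"required":["steps"]}

```bash
mkdir -p pics; cat > h.py <<'E'
import numpy as np,cv2
from cell import bot
from scipy.spatial.transform import Rotation as R
def cap(n,f):
    m=bot.camera_model(n); im=bot.capture(n); cv2.imwrite('pics/'+f,im[...,::-1]); return im,m
def ray(m,u,v):
    K=np.array(m["K"]);T=np.array(m["camera_from_world"]);k=m["k1"]
    d=np.array([(u-K[0,2])/K[0,0],(v-K[1,2])/K[1,1]]);s=d.copy()
    for _ in range(20): s=d/(1+k*(s@s))
    Rt=T[:3,:3].T; return -Rt@T[:3,3], Rt@np.array([s[0],-s[1],-1])
def onz(m,u,v,z):
    o,d=ray(m,u,v); return o+d*(z-o[2])/d[2]
def proj(m,p):
    K=np.array(m["K"]);T=np.array(m["camera_from_world"]);c=T[:3,:3]@p+T[:3,3]
    s=np.array([c[0],-c[1]])/-c[2]; s=s*(1+m["k1"]*(s@s)); return K[0,0]*s[0]+K[0,2],K[1,1]*s[1]+K[1,2]
def tri(rays):
    A=0;b=0
    for o,d in rays:
        d=d/np.linalg.norm(d);P=np.eye(3)-np.outer(d,d);A=A+P;b=b+P@o
    return np.linalg.solve(A,b)
E
python3 - <<'E'
from h import *
for n in("scene","top","wrist"):
    im,m=cap(n,n+'0.png'); T=np.array(m["camera_from_world"]); print(n,m["K"],m["k1"],-T[:3,:3].T@T[:3,3],T[:3,:3].round(2).tolist())
s=bot.state();print(s,bot.tip_reach)
E
```

```text
scene [[393.3970351    0.         276.60860557]
 [  0.         393.3970351  211.13684844]
 [  0.           0.           1.        ]] -0.08241400306670539 [ 0.02198176 -0.8639624   0.77322192] [[0.88, -0.47, 0.02], [0.26, 0.52, 0.81], [-0.39, -0.71, 0.59]]
top [[442.89731573   0.         280.45965291]
 [  0.         442.89731573 214.87664268]
 [  0.           0.           1.        ]] -0.14105574375067154 [0.33763058 0.01783596 1.14829413] [[0.01, -1.0, -0.01], [0.99, 0.01, 0.16], [-0.16, -0.01, 0.99]]
wrist [[292.35039553   0.         279.53843091]
 [  0.         292.35039553 205.72636056]
 [  0.           0.           1.        ]] -0.027690148527498383 [0.13928662 0.58783761 0.38502802] [[0.35, 0.94, -0.0], [-0.9, 0.34, -0.29], [-0.27, 0.1, 0.96]]
{'time_s': 0.15, 'qpos': array([ 1.09288541e+00,  3.59367126e-01,  1.51117295e+00, -1.35739923e-05,
        1.27248754e+00, -1.15082780e-01]), 'qvel': array([ 0.00021478, -0.0020519 , -0.001655  ,  0.00086943,  0.00134782,
        0.00021252]), 'tau': array([ 1.19137250e-03, -5.15755570e+01, -2.71008611e+01,  6.74954569e-02,
        3.05128761e-02, -7.81951007e-05]), 'position': array([0.21269217, 0.56043101, 0.19349044]), 'tool_rot': array([ 1.80418606e-01,  9.83589656e-01, -6.88068523e-04, -2.03424598e-04]), 'force': array([ 0.1848939 , -0.97791453,  0.25348071]), 'ft_torque': array([ 0.01116693, -0.033012  , -0.03174266]), 'gripper_force': 0.0, 'width': 0.08828623174810563} 0.008
```

View pics/scene0.png

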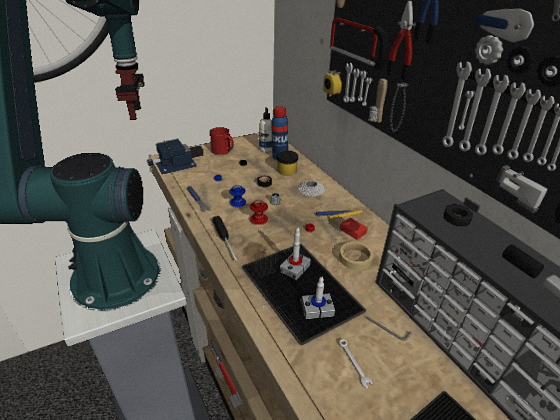

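View pics/top0.png

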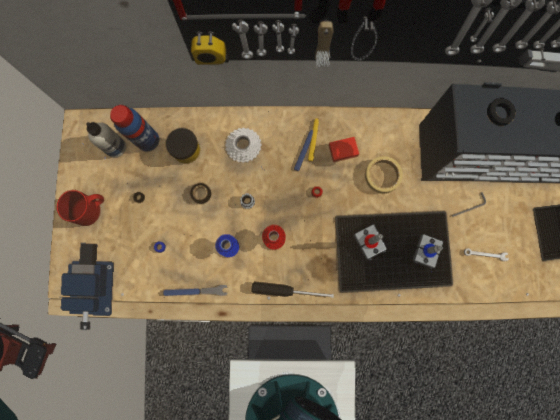

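The scene and top views show the red shell at top (273,237), blue shell (227,246), freehub (247,201), red cap (317,192) and blue cap (160,247). The long stand is at (370,241) and the short one at (430,250). The black cap (139,197) and tape roll (200,193) stay put.

```bash
python3 - <<'E'
from h import *
mt=bot.camera_model("top");ms=bot.camera_model("scene")
# top-of-part pixels: top view, scene view
P=dict(shell_red=((273,237),(259,203),.07),shell_blue=((227,246),(237,187),.066),freehub=((247,201),(276,195),.028),cap_red=((317,192),(310,226),.014),cap_blue=((160,247),(218,177),.014),cap_black=((139,197),(243,161),.014),tape=((200,193),(264,180),.019),long=((372,237),(297,230),.145),short=((430,248),(320,280),.113))
for k,(a,b,z) in P.items():
    print(k,tri([ray(mt,*a),ray(ms,*b)]).round(3),onz(mt,*a,z).round(3))
a=R.from_quat(bot.state()["tool_rot"]);print((a.inv()*R.from_quat([0,1,0,0])).as_rotvec(degrees=True))
E
```

```text
shell_red [0.46  0.047 0.072] [0.457 0.049 0.07 ]
shell_blue [0.436 0.16  0.074] [0.435 0.162 0.066]
freehub [0.557 0.116 0.032] [0.555 0.118 0.028]
cap_red [ 0.584 -0.065  0.015] [ 0.583 -0.064  0.014]
cap_blue [0.436 0.344 0.014] [0.435 0.344 0.014]
cap_black [0.567 0.406 0.019] [0.568 0.408 0.014]
tape [0.579 0.243 0.017] [0.578 0.243 0.019]
long [ 0.456 -0.185  0.131] [ 0.45  -0.18   0.145]
short [ 0.434 -0.334  0.093] [ 0.428 -0.325  0.113]
[ -0.079281    -0.0234391  -20.78828853]
```

View pics/wrist0.png

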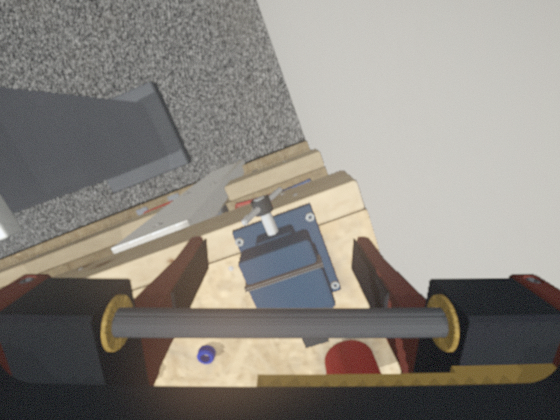

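The wrist view shows the vise and the blue cap at (206,354), with the fingers along the lower half of the frame. All coarse points agree with the stated heights, so I'll align the tool with the world axes and move over the parts.

jog_arm --steps '[[[-0.4525, -0.22, -0.0935, 0, 0, -0.1733, 1], [-0.4525, -0.22, -0.0935, 0, 0, -0.1733, 1], [-0.4525, -0.22, -0.0935, 0, 0, -0.1733, 1], [-0.4525, -0.22, -0.0935, 0, 0, -0.1733, 1], [-0.4525, -0.22, -0.0935, 0, 0, -0.1733, 1]]]'

```text
time_s: 0.65
position: [0.3175, 0.4502, 0.2224]
tool_rot: [0.002, 1.0, 0.0, 0.0]
force: [0.1, 0.4, 0.2]
width: 0.0879
gripper_force: 0.0
```

jog_arm --steps '[[[-0.345, -0.367, -0.093, 0, 0, 0, 1], [-0.345, -0.367, -0.093, 0, 0, 0, 1], [-0.345, -0.367, -0.093, 0, 0, 0, 1], [-0.345, -0.367, -0.093, 0, 0, 0, 1], [-0.345, -0.367, -0.093, 0, 0, 0, 1]]]'

```text
time_s: 1.15
position: [0.4199, 0.3415, 0.2498]
tool_rot: [0.001, 1.0, 0.0, -0.0]
force: [-0.1, 0.2, 0.0]
width: 0.0878
gripper_force: 0.0
```

```bash
cat > snap.py <<'E'
import sys,pickle
from h import *
im,m=cap("wrist",sys.argv[1]+".png"); pickle.dump((im,m),open(sys.argv[1]+".pkl","wb")); print(bot.state()["position"].round(4),m["K"][0,2],proj(m,np.array([.436,.344,.014])))
E
python3 snap.py w1
```

```text
[0.4189 0.342  0.2495] 279.5384309063875 (np.float64(281.8303024836617), np.float64(185.0001441702078))
```

jog_arm --steps '[[[0, -0.3, 0, 0, 0, 0, 1], [0, -0.6, 0, 0, 0, 0, 1], [0, -0.6, 0, 0, 0, 0, 1], [0, -0.6, 0, 0, 0, 0, 1], [0, -0.6, 0, 0, 0, 0, 1]]]'

```text
time_s: 1.7
position: [0.4184, 0.16, 0.2496]
tool_rot: [0.001, 1.0, -0.0, -0.001]
force: [0.2, 0.4, 0.3]
width: 0.088
gripper_force: 0.0
```

```bash
python3 snap.py w2
```

```text
[0.4188 0.1616 0.2497] 279.5384309063875 (np.float64(402.92333753243594), np.float64(186.30515118312744))
```

jog_arm --steps '[[[0, -0.4, 0, 0, 0, 0, 1], [0, -0.4, 0, 0, 0, 0, 1], [0, -0.4, 0, 0, 0, 0, 1], [0, -0.4, 0, 0, 0, 0, 1]]]'

```text
time_s: 2.15
position: [0.4202, 0.0413, 0.2499]
tool_rot: [0.0, 1.0, 0.0, -0.0]
force: [1.1, -0.1, 0.3]
width: 0.0878
gripper_force: 0.0
```

```bash
python3 snap.py w3
```

```text
[0.4202 0.0424 0.2499] 279.5384309063875 (np.float64(480.15776053281604), np.float64(185.05206631705084))
```

jog_arm --steps '[[[0, -0.4, 0, 0, 0, 0, 1], [0, -0.4, 0, 0, 0, 0, 1], [0, -0.4, 0, 0, 0, 0, 1], [0, -0.4, 0, 0, 0, 0, 1]]]'

```text
time_s: 2.6
position: [0.4211, -0.0789, 0.25]
tool_rot: [0.0, 1.0, 0.0, 0.0]
force: [0.0, 0.5, 0.1]
width: 0.0876
gripper_force: 0.0
```

```bash
python3 snap.py w4
```

```text
[ 0.4207 -0.0776  0.2499] 279.5384309063875 (np.float64(556.071272228103), np.float64(184.72783712083537))
```

jog_arm --steps '[[[0, -0.3, 0, 0, 0, 0, 1], [0, -0.6, 0, 0, 0, 0, 1], [0, -0.6, 0, 0, 0, 0, 1], [0, -0.6, 0, 0, 0, 0, 1], [0, -0.6, 0, 0, 0, 0, 1]]]'

```text
time_s: 3.15
position: [0.4218, -0.2602, 0.2499]
tool_rot: [0.0, 1.0, -0.0, 0.0]
force: [-0.2, -0.6, -0.5]
width: 0.0876
gripper_force: 0.0
```

```bash
python3 snap.py w5; python3 -c "
import cv2,numpy as np
a=[cv2.resize(cv2.imread(f'pics/w{i}.png'),(400,300)) for i in (2,3,4,5)]
cv2.imwrite('pics/m1.png',np.vstack([np.hstack(a[:2]),np.hstack(a[2:])]))"
```

```text
[ 0.4213 -0.258   0.2497] 279.5384309063875 (np.float64(664.1380920996169), np.float64(184.9382086262862))
```

View pics/m1.png

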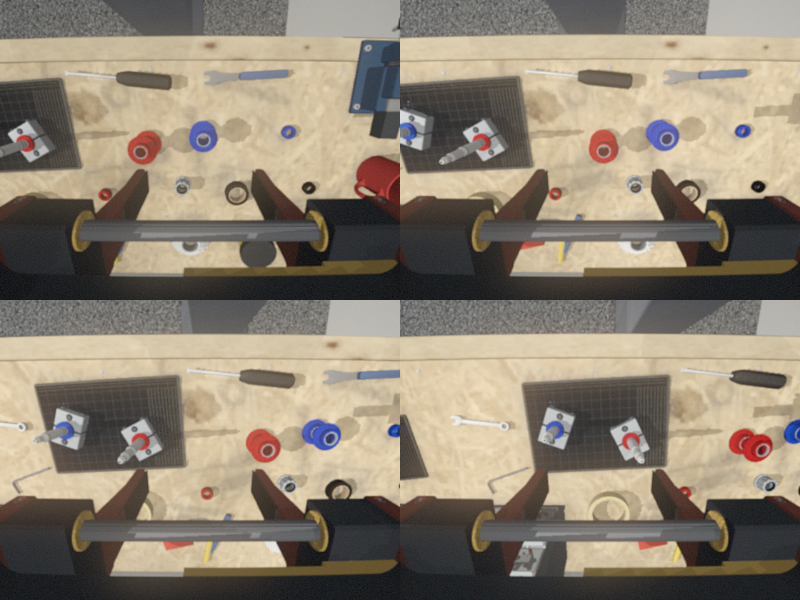

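The mosaic shows all parts in several wrist views, with no obstruction over the shells, freehub, caps or stands. I'll crop in on the rims and tips.

```bash
python3 - <<'E'
import pickle
from h import *
P=dict(shell_red=[.457,.048,.07],shell_blue=[.435,.161,.066],freehub=[.556,.117,.028],cap_red=[.583,-.0645,.014],cap_blue=[.436,.344,.014],long=[.45,-.18,.145],short=[.428,-.325,.113])
L=[("shell_red",3),("shell_blue",2),("freehub",2),("cap_red",4),("cap_blue",1),("long",5),("short",5),("long",4)]
t=[]
for k,i in L:
    im,m=pickle.load(open(f'w{i}.pkl','rb'));u,v=map(int,proj(m,np.array(P[k])));print(k,i,u,v)
    c=cv2.copyMakeBorder(im,40,40,40,40,cv2.BORDER_CONSTANT)[v+10:v+70,u+10:u+70,::-1]
    t.append(cv2.resize(c,(200,200),interpolation=cv2.INTER_NEAREST))
cv2.imwrite('pics/m2.png',np.vstack([np.hstack(t[:4]),np.hstack(t[4:])]))
E
```

```text
shell_red 3 285 209
shell_blue 2 281 194
freehub 2 252 262
cap_red 4 288 271
cap_blue 1 281 185
long 5 354 222
short 5 224 194
long 4 186 222
```

View pics/m2.png

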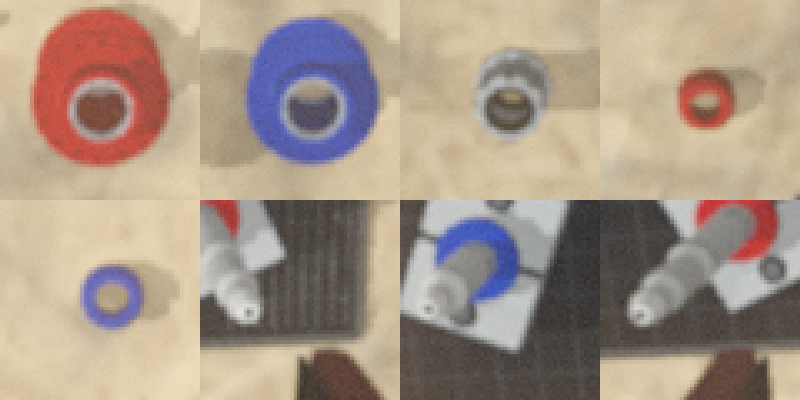

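Crop (scale 3.33): light bore rims show on both shells, at about (285,211) in w3 and (285,196) in w2. The freehub rim is at about (254,266) in w2. The axle tips with their dark centre dots are at (338,226) and (203,197) in w5.

```bash
cat > det.py <<'E'
import pickle
from h import *
G=dict(shell_red=[.457,.048,.07],shell_blue=[.435,.161,.066],freehub=[.556,.117,.028],cap_red=[.583,-.0645,.014],cap_blue=[.436,.344,.014],long=[.45,-.18,.145],short=[.428,-.325,.113])
def hullfit(mask):
    n,l,s,c=cv2.connectedComponentsWithStats(mask.astype(np.uint8))
    if n<2: return None
    k=1+np.argmax(s[1:,4]); p=np.argwhere(l==k)[:,::-1].astype(np.float32)
    h=cv2.convexHull(np.concatenate([p+[a,b] for a in(-.5,.5) for b in(-.5,.5)]).astype(np.float32))
    return cv2.fitEllipse(h) if len(h)>4 else None
def detect(im,m,k,p=None):
    u,v=map(int,proj(m,np.array(G[k] if p is None else p))); r=26
    if not(r<u<560-r and r<v<420-r): return None
    c=im[v-r:v+r+1,u-r:u+r+1].astype(int); mx,mn=c.max(2),c.min(2); R_,G_,B=c[...,0],c[...,1],c[...,2]
    if k in("long","short"):   # bright tip: rightmost-lowest handled by brightness
        g=(mn>175)&(mx-mn<35); e=hullfit(g)
    elif "cap" in k: e=hullfit((R_-np.maximum(G_,B)>60) if "red" in k else (B-np.maximum(R_,G_)>35))
    elif k=="freehub": e=hullfit((mx-mn<32)&(mn>140))
    else:
        col=(R_-np.maximum(G_,B)>45) if "red" in k else (B-np.maximum(R_,G_)>25)
        cs,_=cv2.findContours(col.astype(np.uint8),0,1); f=np.zeros(col.shape,np.uint8); cv2.drawContours(f,[max(cs,key=cv2.contourArea)],-1,1,-1)
        e=hullfit((f>0)&(mx-mn<45)&(mn>125))
    return None if e is None else (e[0][0]+u-r,e[0][1]+v-r,*np.round(e[1],1))
E
python3 - <<'E'
from det import *
for k in G:
    rs=[]
    for i in range(1,6):
        im,m=pickle.load(open(f'w{i}.pkl','rb'));d=detect(im,m,k)
        if d: print(k,i,np.round(d,1),onz(m,d[0],d[1],G[k][2]).round(4)); rs.append(ray(m,d[0],d[1]))
    if len(rs)>1: print(' tri',tri(rs).round(4))
im4,m4=pickle.load(open('w4.pkl','rb'));im5,m5=pickle.load(open('w5.pkl','rb'))
print(tri([ray(m4,168,226.8),ray(m5,338.1,225.6)]),onz(m5,203,197,.113))
E
```

```text
shell_red 1 [ 62.7 212.3  16.6  20.7] [0.4608 0.0465 0.07  ]
shell_red 2 [190.8 209.2   6.5  13.2] [0.4548 0.0405 0.07  ]
shell_red 3 [284.8 211.5  18.7  19.4] [0.4603 0.0473 0.07  ]
shell_red 4 [374.8 210.8  18.1  20.1] [0.4602 0.0476 0.07  ]
shell_red 5 [508.2 210.6  14.9  20.9] [0.4605 0.0486 0.07  ]
 tri [0.4584 0.0458 0.073 ]
shell_blue 1 [147.7 195.3  18.4  21.4] [0.4383 0.1648 0.066 ]
shell_blue 2 [284.4 196.   19.9  20.3] [0.4377 0.1653 0.066 ]
shell_blue 3 [373.8 194.4  19.   20.5] [0.4376 0.1656 0.066 ]
shell_blue 4 [462.9 193.7  17.9  21.2] [0.4375 0.1656 0.066 ]
 tri [0.4376 0.1652 0.0668]
freehub 1 [141.7 259.1  24.1  30.1] [0.5514 0.1239 0.028 ]
freehub 2 [254.  260.6  23.3  28.9] [0.5519 0.1188 0.028 ]
freehub 3 [328.3 258.4  25.3  29. ] [0.5504 0.1166 0.028 ]
freehub 4 [402.2 257.9  26.2  30.7] [0.551  0.1126 0.028 ]
freehub 5 [511.5 256.8  26.3  34.7] [0.5508 0.1068 0.028 ]
 tri [0.5571 0.118  0.0162]
cap_red 1 [ 38.7 271.   13.7  16.3] [ 0.5817 -0.0622  0.014 ]
cap_red 2 [145.5 273.3  15.1  18. ] [ 0.5829 -0.0625  0.014 ]
cap_red 3 [216.2 271.9  16.   18.3] [ 0.5821 -0.0636  0.014 ]
cap_red 4 [288.7 271.3  16.1  18.7] [ 0.582  -0.0647  0.014 ]
cap_red 5 [398.7 269.3  15.4  19.4] [ 0.5794 -0.0657  0.014 ]
 tri [ 0.5831 -0.0642  0.0114]
cap_blue 1 [283.7 183.7  18.2  18.6] [0.4341 0.3468 0.014 ]
cap_blue 2 [403.7 184.8  18.6  20.9] [0.4337 0.3449 0.014 ]
cap_blue 3 [479.6 183.4  18.8  23.1] [0.4334 0.3427 0.014 ]
 tri [0.435  0.347  0.0083]
long 3 [ 58.5 226.3   5.8   6.9] [ 0.4536 -0.2027  0.145 ]
long 4 [198.  216.5  14.5  17.1] [ 0.4429 -0.1673  0.145 ]
long 5 [334.3 220.3  10.4  19.4] [ 0.4478 -0.2023  0.145 ]
 tri [ 0.4499 -0.1906  0.1396]
short 4 [ 82.2 196.9   8.5  19.8] [ 0.4297 -0.3122  0.113 ]
short 5 [225.3 199.1  16.   23.6] [ 0.4331 -0.3244  0.113 ]
 tri [ 0.4375 -0.3287  0.0903]
[ 0.45245039 -0.19884598  0.15003964] [ 0.43054681 -0.35033128  0.113     ]
```

jog_arm --steps '[[[-0.03, 0.195, 0, 0, 0, 0, 1], [-0.03, 0.195, 0, 0, 0, 0, 1], [-0.03, 0.195, 0, 0, 0, 0, 1]]]'

```text
time_s: 3.5
position: [0.4292, -0.1966, 0.2501]
tool_rot: [-0.003, 1.0, 0.001, -0.0]
force: [0.9, -0.5, 0.2]
width: 0.0877
gripper_force: 0.0
```

```bash
python3 snap.py w6
```

```text
[ 0.4294 -0.1982  0.2502] 279.5384309063875 (np.float64(627.3560175744196), np.float64(182.06980093631284))
```

jog_arm --steps '[[[0.06, -0.5, 0, 0, 0, 0, 1], [0.06, -0.5, 0, 0, 0, 0, 1], [0.06, -0.5, 0, 0, 0, 0, 1], [0.06, -0.5, 0, 0, 0, 0, 1], [0.06, -0.5, 0, 0, 0, 0, 1]]]'

```text
time_s: 4.05
position: [0.4108, -0.3514, 0.2498]
tool_rot: [0.001, 1.0, 0.0, -0.0]
force: [0.1, 0.0, 0.3]
width: 0.0878
gripper_force: 0.0
```

```bash
python3 snap.py w7;  python3 - <<'E'
import pickle
from h import *
L=[([.4515,-.1985,.145],6),([.4515,-.1985,.145],7),([.4515,-.1985,.145],5),([.4305,-.3503,.113],7),([.4305,-.3503,.113],6),([.4305,-.3503,.113],5)]
t=[]
for p,i in L:
    im,m=pickle.load(open(f'w{i}.pkl','rb'));u,v=map(int,proj(m,np.array(p)));print(i,u,v)
    c=cv2.copyMakeBorder(im,40,40,40,40,cv2.BORDER_REPLICATE)[v+27:v+54,u+27:u+54,::-1]
    t.append(cv2.resize(c,(266,266),interpolation=cv2.INTER_NEAREST))
cv2.imwrite('pics/m3.png',np.vstack([np.hstack(t[:3]),np.hstack(t[3:])]))
E
```

```text
[ 0.4108 -0.3501  0.2498] 279.5384309063875 (np.float64(711.0199641397047), np.float64(191.57880818048602))
6 278 217
7 419 232
5 337 223
7 281 206
6 147 190
5 203 196
```

View pics/m3.png

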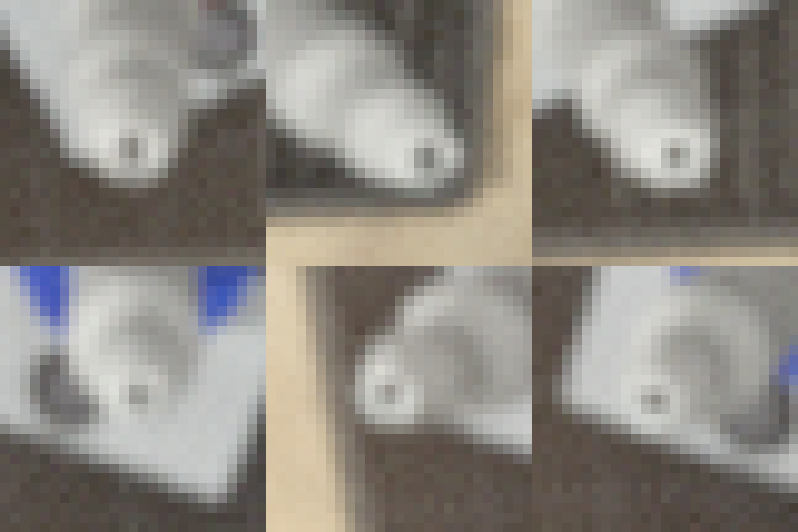

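The crops show each axle tip's dark centre dot. Long: (277.8,218.6) in w6, (422.2,234.4) in w7, (338.2,225.0) in w5. Short: (281.5,205.4) in w7, (146,189.4) in w6, (202,196.3) in w5.

```bash
python3 - <<'E'
import pickle
from h import *
M={i:pickle.load(open(f'w{i}.pkl','rb'))[1] for i in (5,6,7)}
for k,d,z in(("long",{6:(277.8,218.6),7:(422.2,234.4),5:(338.2,225)},.145),("short",{7:(281.5,205.4),6:(146,189.4),5:(202,196.3)},.113)):
    print(k,tri([ray(M[i],*p) for i,p in d.items()]).round(4),[(i,onz(M[i],*p,z).round(4)) for i,p in d.items()])
E
```

```text
long [ 0.4509 -0.1991  0.1513] [(6, array([ 0.4533, -0.1991,  0.145 ])), (7, array([ 0.4533, -0.1957,  0.145 ])), (5, array([ 0.4532, -0.1977,  0.145 ]))]
short [ 0.4283 -0.35    0.1179] [(7, array([ 0.4295, -0.35  ,  0.113 ])), (6, array([ 0.4296, -0.3523,  0.113 ])), (5, array([ 0.4297, -0.3514,  0.113 ]))]
```

jog_arm --steps '[[[0, 0.83, 0, 0, 0, 0, 1], [0, 0.83, 0, 0, 0, 0, 1], [0, 0.83, 0, 0, 0, 0, 1], [0, 0.83, 0, 0, 0, 0, 1], [0, 0.83, 0, 0, 0, 0, 1]]]'

```text
time_s: 4.6
position: [0.4099, -0.098, 0.2503]
tool_rot: [-0.001, 1.0, 0.0, 0.0]
force: [0.2, 0.4, 0.0]
width: 0.0875
gripper_force: 0.0
```

jog_arm --steps '[[[0, 0.83, 0, 0, 0, 0, 1], [0, 0.83, 0, 0, 0, 0, 1], [0, 0.83, 0, 0, 0, 0, 1], [0, 0.83, 0, 0, 0, 0, 1], [0, 0.83, 0, 0, 0, 0, 1]]]'

```text
time_s: 5.1
position: [0.409, 0.1506, 0.2504]
tool_rot: [-0.001, 1.0, 0.0, 0.0]
force: [0.8, -0.3, -0.7]
width: 0.0877
gripper_force: 0.0
```

jog_arm --steps '[[[-0.09, 0.06, 0.333, 0, 0, 0, 1], [-0.09, 0.06, 0.333, 0, 0, 0, 1], [-0.09, 0.06, 0.333, 0, 0, 0, 1], [-0.09, 0.06, 0.333, 0, 0, 0, 1], [-0.09, 0.06, 0.333, 0, 0, 0, 1]]]'

```text
time_s: 5.6
position: [0.4381, 0.1656, 0.1519]
tool_rot: [-0.0, 1.0, 0.0, 0.001]
force: [-0.0, -0.8, 0.0]
width: 0.0874
gripper_force: 0.0
```

```bash
cat > st.py <<'E'
from h import *
im,m=cap("wrist","last.png"); s=bot.state(); print(s["time_s"],s["position"].round(4),R.from_quat(s["tool_rot"]).as_matrix().round(4).tolist(),s["force"].round(1),s["width"].round(4),s["gripper_force"])
E
python3 st.py; python3 st.py
```

```text
Traceback (most recent call last):
  File "st.py", line 2, in <module>
    im,m=cap("wrist","last.png"); s=bot.state(); print(s["time_s"],s["position"].round(4),R.from_quat(s["tool_rot"]).as_matrix().round(4).tolist(),s["force"].round(1),s["width"].round(4),s["gripper_force"])
                                                                                                                                                                       ^^^^^^^^^^^^^^^^
AttributeError: 'float' object has no attribute 'round'
Traceback (most recent call last):
  File "st.py", line 2, in <module>
    im,m=cap("wrist","last.png"); s=bot.state(); print(s["time_s"],s["position"].round(4),R.from_quat(s["tool_rot"]).as_matrix().round(4).tolist(),s["force"].round(1),s["width"].round(4),s["gripper_force"])
                                                                                                                                                                       ^^^^^^^^^^^^^^^^
AttributeError: 'float' object has no attribute 'round'
```

```bash
cat > st.py <<'E'
import sys
from det import *
im,m=cap("wrist","last.png"); P=[]
for _ in range(2): s=bot.state(); P.append(s["position"])
print(s["time_s"],np.round(P,4).tolist(),R.from_quat(s["tool_rot"]).as_matrix().round(4).tolist(),s["force"].round(1),s["width"],s["gripper_force"])
for k in sys.argv[1:]:
    d=detect(im,m,k); print(k,d,onz(m,d[0],d[1],G[k][2]).round(4) if d else"")
E
python3 st.py shell_blue; python3 st.py
```

```text
5.75 [[0.439, 0.1653, 0.1523], [0.439, 0.1653, 0.1523]] [[-1.0, 0.0006, 0.0035], [0.0006, 1.0, 0.0007], [-0.0035, 0.0007, -1.0]] [-1.5  0.3  0.2] 0.0878451769715645 0.0
shell_blue (280.25124168395996, 200.37874031066895, np.float64(26.1), np.float64(27.0)) [0.4379 0.1653 0.066 ]
5.8 [[0.4389, 0.1653, 0.152], [0.4389, 0.1653, 0.152]] [[-1.0, 0.0006, 0.0031], [0.0006, 1.0, 0.0006], [-0.0031, 0.0006, -1.0]] [ 0.2  1.1 -0.3] 0.08795590912595633 0.0
```

View pics/last.png

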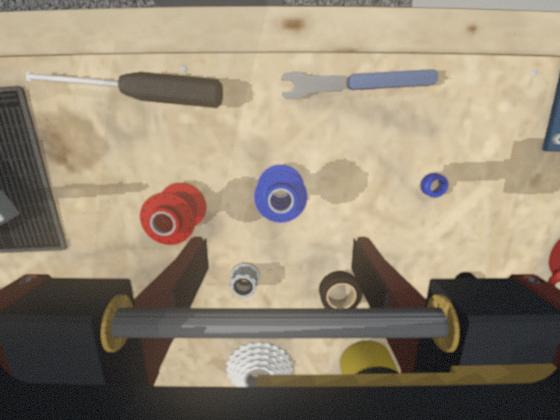

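The view is centred with the blue shell rim at (280,200), and it agrees with the earlier triangulation. Descending to grip.

jog_arm --steps '[[[0.003, 0, 0.13, 0, 0, 0, 1], [0.003, 0, 0.24, 0, 0, 0, 1], [0.003, 0, 0.285, 0, 0, 0, 1], [0.003, 0, 0.291, 0, 0, 0, 1], [0.003, 0, 0.291, 0, 0, 0, 1]]]'

```text
time_s: 6.3
position: [0.4376, 0.1653, 0.0636]
tool_rot: [0.0, 1.0, 0.0, 0.0]
force: [-0.1, -0.4, 0.2]
width: 0.0878
gripper_force: 0.0
```

jog_arm --steps '[[[0, 0, 0, 0, 0, 0, 0.6], [0, 0, 0, 0, 0, 0, 0.3], [0, 0, 0, 0, 0, 0, 0.25], [0, 0, 0, 0, 0, 0, 0.25], [0, 0, 0, 0, 0, 0, 0.25]]]' --grip_force 30

```text
time_s: 6.8
position: [0.4372, 0.1655, 0.0631]
tool_rot: [-0.0, 1.0, -0.0, 0.0]
force: [-0.4, 0.1, -0.1]
width: 0.0515
gripper_force: 0.0
```

jog_arm --steps '[[[0, 0, 0, 0, 0, 0, 0.25], [0, 0, 0, 0, 0, 0, 0.25], [0, 0, 0, 0, 0, 0, 0.25], [0, 0, 0, 0, 0, 0, 0.25], [0, 0, 0, 0, 0, 0, 0.25]]]'

```text
time_s: 7.3
position: [0.437, 0.1654, 0.0629]
tool_rot: [-0.0, 1.0, -0.0, -0.0]
force: [-1.4, 0.8, -0.1]
width: 0.0221
gripper_force: 0.0
```

The fingers reached 22 mm with no force, so they did not meet the collar. I'll look before going on.

```bash
python3 st.py shell_blue
```

```text
7.35 [[0.4371, 0.1654, 0.0629], [0.4371, 0.1654, 0.0629]] [[-1.0, -0.0002, -0.0], [-0.0002, 1.0, -0.0001], [0.0, -0.0001, -1.0]] [0.2 0.5 0.2] 0.022163030962544322 0.0
shell_blue (294.0, 227.0, np.float64(2.4), np.float64(7.1)) [0.4298 0.1746 0.066 ]
```

View pics/last.png

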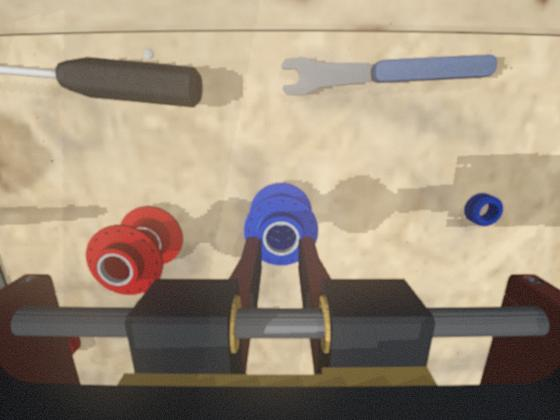

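```bash
python3 - <<'E'
from h import *
m=bot.camera_model("wrist"); p=bot.state()["position"]
for dx in(-.01,0,.01):
  for dz in (-.008,.011):
    for h in(.011,.0165): print(dx,dz,h,np.round([proj(m,p+[dx,h,dz]),proj(m,p+[dx,-h,dz])],0).tolist())
print('rim',proj(m,np.array([.4379,.1653,.066])))
im=cv2.imread('pics/last.png');cv2.imwrite('pics/z.png',cv2.resize(im[170:300,215:345],(600,600),interpolation=cv2.INTER_CUBIC))
E
```

```text
-0.01 -0.008 0.011 [[296.0, 218.0], [265.0, 218.0]]
-0.01 -0.008 0.0165 [[304.0, 218.0], [258.0, 218.0]]
-0.01 0.011 0.011 [[297.0, 227.0], [264.0, 227.0]]
-0.01 0.011 0.0165 [[306.0, 227.0], [256.0, 227.0]]
0 -0.008 0.011 [[296.0, 231.0], [266.0, 231.0]]
0 -0.008 0.0165 [[303.0, 231.0], [258.0, 231.0]]
0 0.011 0.011 [[297.0, 241.0], [264.0, 241.0]]
0 0.011 0.0165 [[305.0, 241.0], [256.0, 241.0]]
0.01 -0.008 0.011 [[295.0, 244.0], [266.0, 244.0]]
0.01 -0.008 0.0165 [[303.0, 244.0], [258.0, 244.0]]
0.01 0.011 0.011 [[297.0, 255.0], [264.0, 255.0]]
0.01 0.011 0.0165 [[305.0, 255.0], [256.0, 255.0]]
rim (np.float64(280.4813216946063), np.float64(237.92719187811895))
```

View pics/z.png

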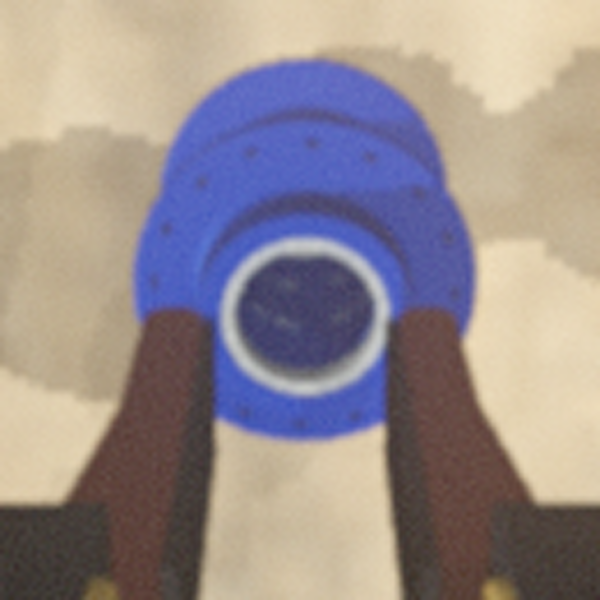

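The finger ends appear above the collar: their image scale of about 1.8 px/mm puts them roughly 40 mm above the stated tip. I'll check with the scene and top cameras.

```bash
python3 - <<'E'
from h import *
p=bot.state()["position"]; t=[]
for n in("scene","top"):
    im,m=cap(n,n+"1.png"); u,v=map(int,proj(m,p)); print(n,(u,v),proj(m,p),proj(m,p+[0,0,-.008]),proj(m,p+[0,0,.05]))
    c=im[v-45:v+45,u-30:u+30,::-1].copy(); t.append(cv2.resize(c,(400,600),interpolation=cv2.INTER_CUBIC))
cv2.imwrite('pics/m4.png',np.hstack(t))
E
```

```text
scene (236, 188) (np.float64(236.27611958609282), np.float64(188.99347554684704)) (np.float64(236.3688707859713), np.float64(191.00977176112644)) (np.float64(235.68548882815253), np.float64(176.06514555380153))
top (225, 245) (np.float64(225.63471428215894), np.float64(245.18222012626225)) (np.float64(226.06301906964927), np.float64(245.48001076742298)) (np.float64(222.81142290301455), np.float64(243.21857011293724))
```

View pics/m4.png

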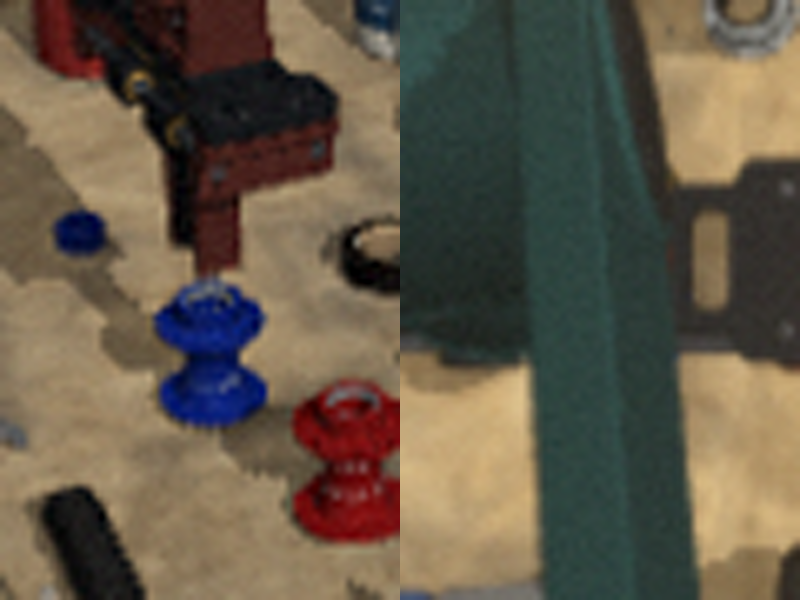

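The scene view confirms it: the finger ends sit at about pixel (239,184), just above the collar. The fingers are therefore shorter than the text says, so I'll quantify it from both views.

```bash
python3 - <<'E'
from h import *
m=bot.camera_model("scene"); p=bot.state()["position"]
for off in((-.01,-.011),(-.01,-.022),(.01,-.022),(.01,-.011)):
    for z in(.065,.075,.085,.095): print(off,z,np.round(proj(m,np.array([p[0]+off[0],p[1]+off[1],z])),1), 'crop',np.round((np.array(proj(m,np.array([p[0]+off[0],p[1]+off[1],z])))-[206,143])/.15))
w=bot.camera_model("wrist"); im=cv2.imread('pics/last.png')
for z in(.065,.075,.085,.095): print(z,np.round([proj(w,np.array([p[0]-.01,p[1]+s*.011,z])) for s in(-1,1)],1).tolist())
T=np.array(w["camera_from_world"]);print(-T[:3,:3].T@T[:3,3]-p)
E
```

```text
(-0.01, -0.011) 0.065 [234.8 190.8] crop [192. 319.]
(-0.01, -0.011) 0.075 [234.7 188.2] crop [191. 302.]
(-0.01, -0.011) 0.085 [234.5 185.7] crop [190. 284.]
(-0.01, -0.011) 0.095 [234.4 183.1] crop [189. 267.]
(-0.01, -0.022) 0.065 [236.1 192.4] crop [201. 330.]
(-0.01, -0.022) 0.075 [236.  189.9] crop [200. 312.]
(-0.01, -0.022) 0.085 [235.9 187.3] crop [199. 295.]
(-0.01, -0.022) 0.095 [235.7 184.7] crop [198. 278.]
(0.01, -0.022) 0.065 [241.7 191. ] crop [238. 320.]
(0.01, -0.022) 0.075 [241.6 188.4] crop [237. 303.]
(0.01, -0.022) 0.085 [241.5 185.8] crop [237. 285.]
(0.01, -0.022) 0.095 [241.4 183.2] crop [236. 268.]
(0.01, -0.011) 0.065 [240.3 189.3] crop [229. 309.]
(0.01, -0.011) 0.075 [240.2 186.8] crop [228. 292.]
(0.01, -0.011) 0.085 [240.1 184.2] crop [228. 275.]
(0.01, -0.011) 0.095 [240.  181.6] crop [227. 258.]
0.065 [[264.7, 222.7], [296.7, 222.8]]
0.075 [[264.0, 227.9], [297.5, 228.0]]
0.085 [[263.1, 233.7], [298.4, 233.7]]
0.095 [[262.2, 240.0], [299.5, 240.1]]
[-0.07860055 -0.00068699  0.19163732]
```

The finger ends stand about 30 mm behind the reported TCP, at z≈0.093: the wrist rows and scene corners agree, and the closure at 22 mm met nothing. I'll plan with that tip offset, open, descend 35 mm further, and use the closing width of 33 mm as the check.

jog_arm --steps '[[[-0.002, 0, 0, 0, 0, 0, 0.8], [-0.002, 0, 0, 0, 0, 0, 0.8], [-0.002, 0, 0, 0, 0, 0, 0.8], [-0.002, 0, 0, 0, 0, 0, 0.8], [-0.002, 0, 0, 0, 0, 0, 0.8]]]'

```text
time_s: 7.95
position: [0.4377, 0.1654, 0.0629]
tool_rot: [-0.0, 1.0, -0.0, -0.0]
force: [-1.3, 0.3, 1.3]
width: 0.0588
gripper_force: 0.0
```

jog_arm --steps '[[[0, 0, 0.04, 0, 0, 0, 0.8], [0, 0, 0.08, 0, 0, 0, 0.8], [0, 0, 0.1, 0, 0, 0, 0.8], [0, 0, 0.115, 0, 0, 0, 0.8], [0, 0, 0.115, 0, 0, 0, 0.8]]]'

```text
time_s: 8.45
position: [0.4373, 0.1654, 0.028]
tool_rot: [-0.0, 1.0, -0.0, -0.0]
force: [-0.1, -0.7, 0.2]
width: 0.0704
gripper_force: 0.0
```

jog_arm --steps '[[[0, 0, 0, 0, 0, 0, 0.25], [0, 0, 0, 0, 0, 0, 0.25], [0, 0, 0, 0, 0, 0, 0.25], [0, 0, 0, 0, 0, 0, 0.25], [0, 0, 0, 0, 0, 0, 0.25]]]' --grip_force 30

```text
time_s: 8.95
position: [0.4378, 0.1655, 0.0286]
tool_rot: [-0.0, 1.0, 0.0, 0.0]
force: [0.2, 1.7, 1.1]
width: 0.0333
gripper_force: 0.6
```

jog_arm --steps '[[[0, 0, 0, 0, 0, 0, 0.25], [0, 0, 0, 0, 0, 0, 0.25], [0, 0, 0, 0, 0, 0, 0.25], [0, 0, 0, 0, 0, 0, 0.25], [0, 0, 0, 0, 0, 0, 0.25]]]'

```text
time_s: 9.45
position: [0.4379, 0.1655, 0.0285]
tool_rot: [-0.0, 1.0, 0.0, 0.0]
force: [-0.1, 0.7, 2.0]
width: 0.0317
gripper_force: 30.0
```

The grip is firm at 33 mm. Lifting and carrying the blue shell over to the short axle.

jog_arm --steps '[[[0, 0, -0.05, 0, 0, 0, 0.25], [0, 0, -0.2, 0, 0, 0, 0.25], [0, 0, -0.35, 0, 0, 0, 0.25], [0, 0, -0.5, 0, 0, 0, 0.25], [0, 0, -0.633, 0, 0, 0, 0.25]]]'

```text
time_s: 9.95
position: [0.4371, 0.1652, 0.2201]
tool_rot: [-0.0, 1.0, -0.0, -0.0]
force: [1.8, 0.4, -2.0]
width: 0.0317
gripper_force: 30.0
```

jog_arm --steps '[[[0, -0.1, 0, 0, 0, 0, 0.25], [0, -0.24, 0, 0, 0, 0, 0.25], [0, -0.4, 0, 0, 0, 0, 0.25], [0, -0.56, 0, 0, 0, 0, 0.25], [0, -0.7, 0, 0, 0, 0, 0.25]]]'

```text
time_s: 10.45
position: [0.4367, -0.0465, 0.218]
tool_rot: [-0.0, 1.0, -0.0, -0.001]
force: [1.7, 0.9, -1.9]
width: 0.032
gripper_force: 30.0
```

jog_arm --steps '[[[0, -0.15, 0, 0, 0, 0, 0.25], [0, -0.3, 0, 0, 0, 0, 0.25], [0, -0.45, 0, 0, 0, 0, 0.25], [0, -0.6, 0, 0, 0, 0, 0.25], [0, -0.7, 0, 0, 0, 0, 0.25]]]'

```text
time_s: 10.95
position: [0.4369, -0.2574, 0.2178]
tool_rot: [0.001, 1.0, -0.0, -0.001]
force: [1.0, 0.6, -2.0]
width: 0.0316
gripper_force: 30.0
```

jog_arm --steps '[[[0.032, -0.12, 0, 0, 0, 0, 0.25], [0.032, -0.22, 0, 0, 0, 0, 0.25], [0.032, -0.3, 0, 0, 0, 0, 0.25], [0.032, -0.318, 0, 0, 0, 0, 0.25], [0.032, -0.318, 0, 0, 0, 0, 0.25]]]'

```text
time_s: 11.45
position: [0.4276, -0.35, 0.2176]
tool_rot: [0.001, 1.0, 0.001, -0.001]
force: [0.6, -0.4, -2.3]
width: 0.0313
gripper_force: 30.0
```

```bash
python3 st.py; python3 st.py; cp pics/last.png pics/c1.png
```

```text
11.5 [[0.4276, -0.349, 0.2177], [0.4276, -0.349, 0.2177]] [[-1.0, 0.0003, -0.0013], [0.0003, 1.0, 0.0017], [0.0013, 0.0017, -1.0]] [-0.1 -0.5 -1.2] 0.031519973580801934 29.993292912840843
11.55 [[0.4277, -0.3485, 0.2178], [0.4277, -0.3485, 0.2178]] [[-1.0, -0.0004, -0.0011], [-0.0004, 1.0, 0.0016], [0.0011, 0.0016, -1.0]] [ 0.8 -0.3 -2. ] 0.031862504764773 29.993174895644188
```

View pics/c1.png

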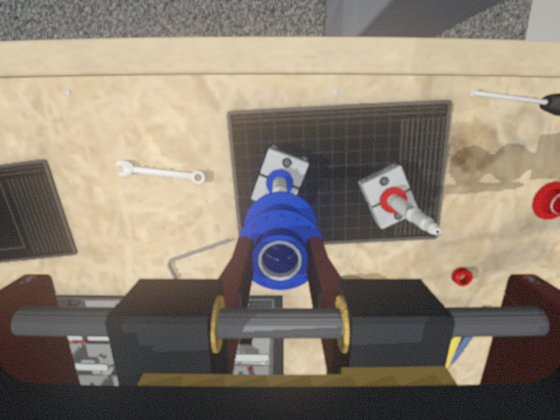

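The shell hangs straight with its rim at (280,258), and the axle is right below at (281,183). Lowering in guarded stages.

jog_arm --steps '[[[-0.003, -0.003, 0.1, 0, 0, 0, 0.25], [-0.003, -0.003, 0.2, 0, 0, 0, 0.25], [-0.003, -0.003, 0.25, 0, 0, 0, 0.25], [-0.003, -0.003, 0.29, 0, 0, 0, 0.25], [-0.003, -0.003, 0.32, 0, 0, 0, 0.25]]]'

```text
time_s: 12.05
position: [0.4291, -0.3497, 0.1218]
tool_rot: [-0.001, 1.0, 0.0, -0.0]
force: [0.8, -0.3, -1.3]
width: 0.0319
gripper_force: 30.0
```

jog_arm --steps '[[[0, 0, 0.03, 0, 0, 0, 0.25], [0, 0, 0.06, 0, 0, 0, 0.25], [0, 0, 0.08, 0, 0, 0, 0.25], [0, 0, 0.1, 0, 0, 0, 0.25], [0, 0, 0.1, 0, 0, 0, 0.25]]]'

```text
time_s: 12.55
position: [0.4287, -0.3506, 0.0916]
tool_rot: [-0.0, 1.0, 0.0, -0.0]
force: [0.2, -0.1, -1.9]
width: 0.032
gripper_force: 30.0
```

jog_arm --steps '[[[0, 0, 0.03, 0, 0, 0, 0.25], [0, 0, 0.05, 0, 0, 0, 0.25], [0, 0, 0.06, 0, 0, 0, 0.25], [0, 0, 0.067, 0, 0, 0, 0.25], [0, 0, 0.067, 0, 0, 0, 0.25]]]'

```text
time_s: 13.05
position: [0.4289, -0.3508, 0.072]
tool_rot: [-0.0, 1.0, 0.0, -0.0]
force: [0.0, -0.3, -1.9]
width: 0.0314
gripper_force: 30.0
```

jog_arm --steps '[[[0, 0, 0.004, 0, 0, 0, 0.25], [0, 0, 0.007, 0, 0, 0, 0.25], [0, 0, 0.007, 0, 0, 0, 0.25]]]'

```text
time_s: 13.35
position: [0.4291, -0.3509, 0.0702]
tool_rot: [-0.0, 1.0, -0.0, 0.0]
force: [0.8, 0.8, -0.8]
width: 0.0319
gripper_force: 30.0
```

jog_arm --steps '[[[0, 0, 0.003, 0, 0, 0, 0.25], [0, 0, 0.005, 0, 0, 0, 0.25], [0, 0, 0.005, 0, 0, 0, 0.25]]]'

```text
time_s: 13.65
position: [0.429, -0.3508, 0.0686]
tool_rot: [-0.0, 1.0, -0.0, -0.0]
force: [-0.6, 0.5, -1.4]
width: 0.0316
gripper_force: 30.0
```

jog_arm --steps '[[[0, 0, 0.003, 0, 0, 0, 0.25], [0, 0, 0.005, 0, 0, 0, 0.25], [0, 0, 0.005, 0, 0, 0, 0.25]]]'

```text
time_s: 13.95
position: [0.429, -0.3508, 0.067]
tool_rot: [-0.0, 1.0, 0.0, -0.0]
force: [0.2, -0.1, -2.1]
width: 0.0318
gripper_force: 30.0
```

jog_arm --steps '[[[0, 0, 0.003, 0, 0, 0, 0.25], [0, 0, 0.005, 0, 0, 0, 0.25], [0, 0, 0.005, 0, 0, 0, 0.25]]]'

```text
time_s: 14.25
position: [0.4296, -0.351, 0.0668]
tool_rot: [-0.0, 1.0, -0.0, 0.0]
force: [-2.0, 2.0, 8.9]
width: 0.0317
gripper_force: 30.0
```

jog_arm --steps '[[[0, 0, 0.003, 0, 0, 0, 0.25], [0, 0, 0.005, 0, 0, 0, 0.25], [0, 0, 0.005, 0, 0, 0, 0.25]]]'

```text
time_s: 14.55
position: [0.4299, -0.3512, 0.0668]
tool_rot: [-0.0, 1.0, -0.001, 0.001]
force: [-2.2, 5.8, 21.5]
width: 0.0312
gripper_force: 30.1
```

It seated at TCP z 0.0667, which puts the mat at 4 mm and matches the tip triangulation. Relax, release and lift.

jog_arm --steps '[[[0, 0, -0.006, 0, 0, 0, 0.25], [0, 0, -0.006, 0, 0, 0, 0.8], [0, 0, -0.006, 0, 0, 0, 0.8], [0, 0, -0.006, 0, 0, 0, 0.8], [0, 0, -0.006, 0, 0, 0, 0.8]]]'

```text
time_s: 15.05
position: [0.429, -0.3508, 0.0656]
tool_rot: [-0.0, 1.0, 0.0, -0.0]
force: [0.0, -0.0, 0.3]
width: 0.0602
gripper_force: 0.0
```

jog_arm --steps '[[[0, 0, 0, 0, 0, 0, 0.8], [0, 0, -0.05, 0, 0, 0, 0.8], [0, 0, -0.2, 0, 0, 0, 0.8], [0, 0, -0.36, 0, 0, 0, 0.8], [0, 0, -0.48, 0, 0, 0, 0.8]]]'

```text
time_s: 15.55
position: [0.4295, -0.3513, 0.2125]
tool_rot: [-0.0, 1.0, -0.001, 0.001]
force: [0.4, -0.8, -0.4]
width: 0.0702
gripper_force: 0.0
```

jog_arm --steps '[[[-0.05, 0.15, 0, 0, 0, 0, 0.8], [-0.1, 0.3, 0, 0, 0, 0, 0.8], [-0.1, 0.45, 0, 0, 0, 0, 0.8], [-0.1, 0.6, 0, 0, 0, 0, 0.8], [-0.1, 0.7, 0, 0, 0, 0, 0.8]]]'

```text
time_s: 16.05
position: [0.4583, -0.138, 0.2098]
tool_rot: [-0.001, 1.0, 0.0, -0.0]
force: [0.9, -0.3, 0.3]
width: 0.0703
gripper_force: 0.0
```

jog_arm --steps '[[[0, 0.16, 0.1, 0, 0, 0, 0.8], [0, 0.32, 0.2, 0, 0, 0, 0.8], [0, 0.48, 0.2, 0, 0, 0, 0.8], [0, 0.628, 0.2, 0, 0, 0, 0.8], [0, 0.628, 0.2, 0, 0, 0, 0.8]]]'

```text
time_s: 16.55
position: [0.4577, 0.0523, 0.1494]
tool_rot: [-0.003, 1.0, 0.001, -0.001]
force: [0.5, 0.2, -0.7]
width: 0.0704
gripper_force: 0.0
```

```bash
python3 st.py shell_red; python3 st.py shell_red; cp pics/last.png pics/c2.png; python3 - <<'E'
from h import *
im,m=cap("top","t2.png");im2,m2=cap("scene","s2.png")
t=[]
for i,mm in((im,m),(im2,m2)):
    u,v=map(int,proj(mm,np.array([.43,-.35,.08])));t.append(cv2.resize(i[v-25:v+25,u-25:u+25,::-1],(300,300),interpolation=cv2.INTER_CUBIC))
cv2.imwrite('pics/m5.png',np.hstack([cv2.resize(cv2.imread('pics/c2.png'),(400,300))[:,:]]+t[1:]))
E
```

```text
16.6 [[0.4583, 0.0504, 0.1496], [0.4583, 0.0504, 0.1496]] [[-1.0, -0.0051, -0.0008], [-0.0051, 1.0, 0.0004], [0.0008, 0.0004, -1.0]] [0.5 0.5 0.5] 0.0700898374271789 0.0
shell_red (275.0820083618164, 206.39344024658203, np.float64(25.8), np.float64(27.0)) [0.4603 0.0473 0.07  ]
16.65 [[0.4589, 0.0485, 0.1498], [0.4589, 0.0485, 0.1498]] [[-1.0, -0.0038, -0.0001], [-0.0038, 1.0, -0.0005], [0.0001, -0.0005, -1.0]] [-0.  -0.4 -0.3] 0.07019915874403956 0.0
shell_red (277.24952507019043, 205.64217567443848, np.float64(26.1), np.float64(26.8)) [0.4603 0.0474 0.07  ]
```

View pics/m5.png

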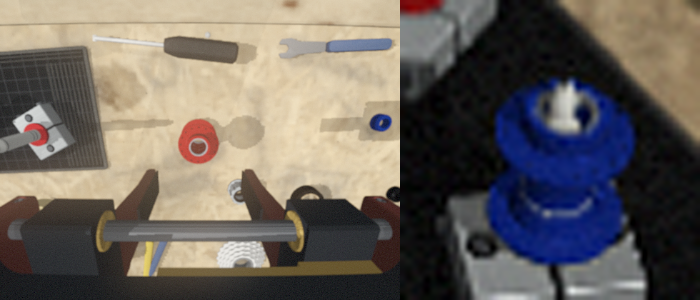

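The blue shell is fully down, with the axle tip centred in its bore. The red shell reads (0.460, 0.047), same as before. I've used 12 pictures, so I'll rely on numbers from here on.

jog_arm --steps '[[[-0.004, 0, 0.1, 0, 0, 0, 0.95], [-0.004, 0, 0.1, 0, 0, 0, 0.95], [-0.004, 0, 0.1, 0, 0, 0, 0.95], [-0.004, 0, 0.1, 0, 0, 0, 0.95], [-0.004, 0, 0.1, 0, 0, 0, 0.95]]]'

```text
time_s: 17.25
position: [0.4609, 0.047, 0.1208]
tool_rot: [0.0, 1.0, -0.0, 0.001]
force: [-0.1, 0.6, 0.6]
width: 0.0835
gripper_force: 0.0
```

jog_arm --steps '[[[0, 0, 0.12, 0, 0, 0, 0.95], [0, 0, 0.24, 0, 0, 0, 0.95], [0, 0, 0.28, 0, 0, 0, 0.95], [0, 0, 0.291, 0, 0, 0, 0.95], [0, 0, 0.291, 0, 0, 0, 0.95]]]'

```text
time_s: 17.75
position: [0.4606, 0.0475, 0.0329]
tool_rot: [-0.0, 1.0, -0.0, 0.0]
force: [0.1, 0.5, -0.4]
width: 0.0833
gripper_force: 0.0
```

jog_arm --steps '[[[0, 0, 0, 0, 0, 0, 0.25], [0, 0, 0, 0, 0, 0, 0.25], [0, 0, 0, 0, 0, 0, 0.25], [0, 0, 0, 0, 0, 0, 0.25], [0, 0, 0, 0, 0, 0, 0.25]]]' --grip_force 35

```text
time_s: 18.25
position: [0.4604, 0.0475, 0.0329]
tool_rot: [-0.0, 1.0, -0.0, 0.0]
force: [0.1, 0.9, -0.3]
width: 0.0468
gripper_force: 0.0
```

jog_arm --steps '[[[0, 0, 0, 0, 0, 0, 0.25], [0, 0, 0, 0, 0, 0, 0.25], [0, 0, 0, 0, 0, 0, 0.25], [0, 0, 0, 0, 0, 0, 0.25], [0, 0, 0, 0, 0, 0, 0.25]]]'

```text
time_s: 18.75
position: [0.4602, 0.0477, 0.0326]
tool_rot: [-0.0, 1.0, 0.0, -0.0]
force: [-0.3, 1.7, 0.8]
width: 0.032
gripper_force: 35.0
```

```bash
python3 st.py;python3 st.py
```

```text
18.8 [[0.4601, 0.0477, 0.0326], [0.4601, 0.0477, 0.0326]] [[-1.0, -0.0001, -0.0001], [-0.0001, 1.0, 0.0001], [0.0001, 0.0001, -1.0]] [-0.7  1.5  1.7] 0.0320032109706169 35.00075435265899
18.85 [[0.4602, 0.0476, 0.0326], [0.4602, 0.0476, 0.0326]] [[-1.0, -0.0001, -0.0001], [-0.0001, 1.0, 0.0], [0.0001, 0.0, -1.0]] [0.3 1.  1. ] 0.031654748029699864 35.00096149742603
```

jog_arm --steps '[[[0, 0, -0.05, 0, 0, 0, 0.25], [0, 0, -0.2, 0, 0, 0, 0.25], [0, 0, -0.35, 0, 0, 0, 0.25], [0, 0, -0.5, 0, 0, 0, 0.25], [0, 0, -0.64, 0, 0, 0, 0.25]]]'

```text
time_s: 19.35
position: [0.4596, 0.0474, 0.2262]
tool_rot: [-0.0, 1.0, -0.0, -0.0]
force: [0.9, -0.6, -2.5]
width: 0.0316
gripper_force: 35.0
```

jog_arm --steps '[[[0.028, -0.1, 0, 0, 0, 0, 0.25], [0.028, -0.24, 0, 0, 0, 0, 0.25], [0.028, -0.4, 0, 0, 0, 0, 0.25], [0.028, -0.55, 0, 0, 0, 0, 0.25], [0.028, -0.65, 0, 0, 0, 0, 0.25]]]'

```text
time_s: 19.85
position: [0.4511, -0.1503, 0.2242]
tool_rot: [0.001, 1.0, -0.001, -0.0]
force: [0.0, 0.9, -1.8]
width: 0.0319
gripper_force: 35.0
```

jog_arm --steps '[[[0, -0.09, 0, 0, 0, 0, 0.25], [0, -0.15, 0, 0, 0, 0, 0.25], [0, -0.172, 0, 0, 0, 0, 0.25], [0, -0.172, 0, 0, 0, 0, 0.25], [0, -0.172, 0, 0, 0, 0, 0.25]]]'

```text
time_s: 20.35
position: [0.4514, -0.1981, 0.2243]
tool_rot: [-0.0, 1.0, 0.0, -0.0]
force: [0.0, -0.5, -2.4]
width: 0.0314
gripper_force: 35.0
```

```bash
python3 st.py;python3 st.py
```

```text
20.4 [[0.4515, -0.1979, 0.2244], [0.4515, -0.1979, 0.2244]] [[-1.0, -0.0009, -0.0008], [-0.0009, 1.0, 0.0008], [0.0008, 0.0008, -1.0]] [-0.4  0.2 -2.3] 0.031879110233040325 34.99315671622753
20.45 [[0.4516, -0.1979, 0.2245], [0.4516, -0.1979, 0.2245]] [[-1.0, -0.0012, -0.0005], [-0.0012, 1.0, 0.0005], [0.0005, 0.0005, -1.0]] [-0.  -0.6 -1.4] 0.03176810348807618 34.99289145693183
```

jog_arm --steps '[[[0, -0.004, 0.08, 0, 0, 0, 0.25], [0, -0.004, 0.12, 0, 0, 0, 0.25], [0, -0.004, 0.15, 0, 0, 0, 0.25], [0, -0.004, 0.17, 0, 0, 0, 0.25], [0, -0.004, 0.18, 0, 0, 0, 0.25]]]'

```text
time_s: 20.95
position: [0.4517, -0.2, 0.1702]
tool_rot: [-0.0, 1.0, 0.0, -0.0]
force: [0.4, -0.3, -2.7]
width: 0.0318
gripper_force: 35.0
```

jog_arm --steps '[[[0, 0, 0.03, 0, 0, 0, 0.25], [0, 0, 0.06, 0, 0, 0, 0.25], [0, 0, 0.09, 0, 0, 0, 0.25], [0, 0, 0.12, 0, 0, 0, 0.25], [0, 0, 0.15, 0, 0, 0, 0.25]]]'

```text
time_s: 21.45
position: [0.4517, -0.2002, 0.1248]
tool_rot: [-0.0, 1.0, 0.0, -0.0]
force: [0.1, 0.1, -3.0]
width: 0.0316
gripper_force: 35.0
```

jog_arm --steps '[[[0, 0, 0.03, 0, 0, 0, 0.25], [0, 0, 0.06, 0, 0, 0, 0.25], [0, 0, 0.09, 0, 0, 0, 0.25], [0, 0, 0.115, 0, 0, 0, 0.25], [0, 0, 0.115, 0, 0, 0, 0.25]]]'

```text
time_s: 21.95
position: [0.4511, -0.1998, 0.09]
tool_rot: [-0.0, 1.0, 0.0, -0.001]
force: [0.2, -0.0, -2.1]
width: 0.0319
gripper_force: 35.0
```

Free so far. From here I go in small guarded steps.

jog_arm --steps '[[[0, 0, 0.01, 0, 0, 0, 0.25], [0, 0, 0.02, 0, 0, 0, 0.25], [0, 0, 0.03, 0, 0, 0, 0.25], [0, 0, 0.03, 0, 0, 0, 0.25]]]'

```text
time_s: 22.35
position: [0.4516, -0.2002, 0.0819]
tool_rot: [-0.0, 1.0, 0.0, -0.0]
force: [0.1, -0.7, -4.2]
width: 0.0319
gripper_force: 35.0
```

jog_arm --steps '[[[0, 0, 0.004, 0, 0, 0, 0.25], [0, 0, 0.007, 0, 0, 0, 0.25], [0, 0, 0.007, 0, 0, 0, 0.25]]]'

```text
time_s: 22.65
position: [0.4518, -0.2002, 0.08]
tool_rot: [-0.0, 1.0, -0.0, -0.0]
force: [0.4, -0.6, -2.7]
width: 0.0321
gripper_force: 35.0
```

jog_arm --steps '[[[0, 0, 0.004, 0, 0, 0, 0.25], [0, 0, 0.007, 0, 0, 0, 0.25], [0, 0, 0.007, 0, 0, 0, 0.25]]]'

```text
time_s: 22.95
position: [0.4517, -0.2002, 0.0778]
tool_rot: [-0.0, 1.0, 0.0, -0.0]
force: [0.4, 0.4, -1.8]
width: 0.0316
gripper_force: 35.0
```

jog_arm --steps '[[[0, 0, 0.004, 0, 0, 0, 0.25], [0, 0, 0.007, 0, 0, 0, 0.25], [0, 0, 0.007, 0, 0, 0, 0.25]]]'

```text
time_s: 23.25
position: [0.4517, -0.2002, 0.0757]
tool_rot: [-0.0, 1.0, 0.0, -0.0]
force: [-0.7, -0.7, -2.1]
width: 0.0317
gripper_force: 35.0
```

jog_arm --steps '[[[0, 0, 0.004, 0, 0, 0, 0.25], [0, 0, 0.007, 0, 0, 0, 0.25], [0, 0, 0.007, 0, 0, 0, 0.25]]]'

```text
time_s: 23.55
position: [0.4517, -0.2002, 0.0736]
tool_rot: [-0.0, 1.0, 0.0, -0.0]
force: [0.1, 0.8, -2.4]
width: 0.0316
gripper_force: 35.0
```

jog_arm --steps '[[[0, 0, 0.002, 0, 0, 0, 0.25], [0, 0, 0.004, 0, 0, 0, 0.25], [0, 0, 0.004, 0, 0, 0, 0.25]]]'

```text
time_s: 23.85
position: [0.4517, -0.2002, 0.0725]
tool_rot: [-0.0, 1.0, -0.0, -0.0]
force: [0.0, 0.1, -2.1]
width: 0.0315
gripper_force: 35.0
```

jog_arm --steps '[[[0, 0, 0.003, 0, 0, 0, 0.25], [0, 0, 0.005, 0, 0, 0, 0.25], [0, 0, 0.005, 0, 0, 0, 0.25]]]'

```text
time_s: 24.15
position: [0.4519, -0.2003, 0.0711]
tool_rot: [-0.0, 1.0, -0.0, 0.0]
force: [0.2, -0.2, -2.1]
width: 0.0314
gripper_force: 35.0
```

jog_arm --steps '[[[0, 0, 0.002, 0, 0, 0, 0.25], [0, 0, 0.004, 0, 0, 0, 0.25], [0, 0, 0.004, 0, 0, 0, 0.25]]]'

```text
time_s: 24.45
position: [0.4524, -0.2003, 0.0709]
tool_rot: [-0.0, 1.0, -0.0, 0.001]
force: [-2.3, 2.2, 10.2]
width: 0.0317
gripper_force: 35.0
```

Seated at the predicted height with contact force only at the end. Release and go to hover over the freehub.

jog_arm --steps '[[[0, 0, -0.002, 0, 0, 0, 0.25], [0, 0, -0.002, 0, 0, 0, 0.8], [0, 0, -0.002, 0, 0, 0, 0.8], [0, 0, -0.002, 0, 0, 0, 0.8], [0, 0, -0.002, 0, 0, 0, 0.8]]]'

```text
time_s: 24.95
position: [0.4518, -0.2003, 0.0703]
tool_rot: [-0.0, 1.0, -0.0, -0.0]
force: [-0.1, -0.5, 0.0]
width: 0.0602
gripper_force: 0.0
```

jog_arm --steps '[[[0, 0, 0, 0, 0, 0, 0.8], [0, 0, -0.05, 0, 0, 0, 0.8], [0, 0, -0.2, 0, 0, 0, 0.8], [0, 0, -0.36, 0, 0, 0, 0.8], [0, 0, -0.5, 0, 0, 0, 0.8]]]'

```text
time_s: 25.45
position: [0.4518, -0.2003, 0.2225]
tool_rot: [-0.0, 1.0, -0.0, 0.0]
force: [0.9, 0.0, 0.7]
width: 0.0702
gripper_force: 0.0
```

jog_arm --steps '[[[-0.03, 0.12, 0, 0, 0, 0, 0.8], [-0.07, 0.25, 0, 0, 0, 0, 0.8], [-0.11, 0.4, 0, 0, 0, 0, 0.8], [-0.15, 0.55, 0, 0, 0, 0, 0.8], [-0.2, 0.7, 0, 0, 0, 0, 0.8]]]'

```text
time_s: 25.95
position: [0.5117, 0.0114, 0.2205]
tool_rot: [0.0, 1.0, -0.0, 0.0]
force: [0.6, -0.7, -0.5]
width: 0.0701
gripper_force: 0.0
```

jog_arm --steps '[[[-0.05, 0.15, 0.1, 0, 0, 0, 0.8], [-0.1, 0.3, 0.2, 0, 0, 0, 0.8], [-0.127, 0.36, 0.24, 0, 0, 0, 0.8], [-0.127, 0.36, 0.24, 0, 0, 0, 0.8], [-0.127, 0.36, 0.24, 0, 0, 0, 0.8]]]'

```text
time_s: 26.45
position: [0.5493, 0.118, 0.1478]
tool_rot: [-0.001, 1.0, -0.0, -0.001]
force: [-0.5, 0.5, 0.2]
width: 0.0704
gripper_force: 0.0
```

```bash
python3 st.py >/dev/null; python3 st.py; python3 snap.py w8; python3 - <<'E'
import pickle
from h import *
im,m=pickle.load(open('w8.pkl','rb'));u,v=map(int,proj(m,np.array([.556,.118,.028])));print(u,v)
a=cv2.resize(im[v-25:v+25,u-25:u+25,::-1],(400,400),interpolation=cv2.INTER_NEAREST)
ms=bot.camera_model("scene");s=cap("scene","s3.png")[0];u,v=map(int,proj(ms,np.array([.452,-.2,.1])))
cv2.imwrite('pics/m6.png',np.hstack([a,cv2.resize(s[v-25:v+25,u-25:u+25,::-1],(400,400),interpolation=cv2.INTER_CUBIC)]))
E
```

```text
26.55 [[0.5499, 0.117, 0.1489], [0.5499, 0.117, 0.1489]] [[-1.0, 0.0002, 0.0004], [0.0002, 1.0, -0.0005], [-0.0004, -0.0005, -1.0]] [ 0.7  0.6 -0. ] 0.07054272015329321 0.0
[0.5501 0.1167 0.1492] 279.5384309063875 (np.float64(495.4262101913383), np.float64(85.75234482106623))
281 198
```

View pics/m6.png

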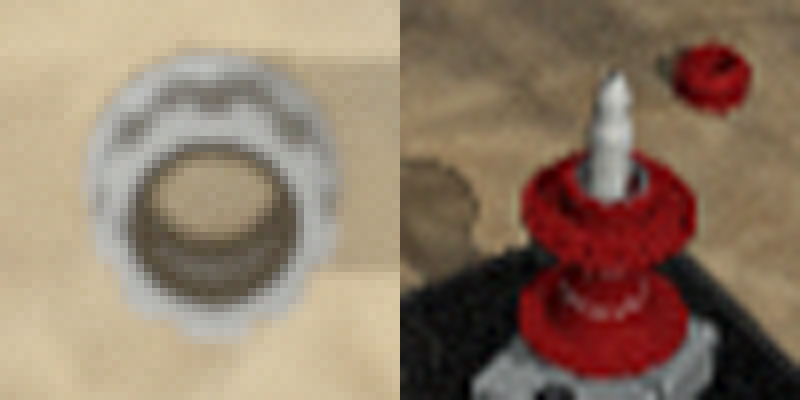

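The freehub's bore rim is centred at crop (215,224), i.e. pixel (282.4,200.5). The scene crop shows the red shell seated upright on the long axle.

```bash
python3 - <<'E'
import pickle
from h import *
m8=pickle.load(open('w8.pkl','rb'))[1];m2=pickle.load(open('w2.pkl','rb'))[1]
print(onz(m8,282.4,200.5,.028),onz(m2,254.4,265.6,.028),tri([ray(m8,282.4,200.5),ray(m2,254.4,265.6)]))
E
```

```text
[0.55837811 0.11915905 0.028     ] [0.56054703 0.11927056 0.028     ] [0.55663508 0.11952431 0.03494527]
```

jog_arm --steps '[[[-0.028, 0.008, 0.1, 0, 0, 0, 0.8], [-0.028, 0.008, 0.24, 0, 0, 0, 0.8], [-0.028, 0.008, 0.36, 0, 0, 0, 0.8], [-0.028, 0.008, 0.4, 0, 0, 0, 0.8], [-0.028, 0.008, 0.4, 0, 0, 0, 0.8]]]'

```text
time_s: 27.15
position: [0.5571, 0.1193, 0.0275]
tool_rot: [0.0, 1.0, -0.0, -0.001]
force: [-0.9, -0.2, 0.5]
width: 0.0702
gripper_force: 0.0
```

```bash
python3 st.py
```

```text
27.2 [[0.5585, 0.1196, 0.029], [0.5585, 0.1196, 0.029]] [[-1.0, 0.0007, -0.0001], [0.0007, 1.0, -0.0002], [0.0001, -0.0002, -1.0]] [ 0.5 -0.3  0.4] 0.07034632459146638 0.0
```

jog_arm --steps '[[[0, 0, 0.06, 0, 0, 0, 0.8], [0, 0, 0.11, 0, 0, 0, 0.8], [0, 0, 0.14, 0, 0, 0, 0.8], [0, 0, 0.16, 0, 0, 0, 0.8], [0, 0, 0.16, 0, 0, 0, 0.8]]]'

```text
time_s: 27.7
position: [0.5587, 0.1201, -0.0192]
tool_rot: [-0.0, 1.0, -0.0, 0.0]
force: [-0.7, 0.1, -0.0]
width: 0.0699
gripper_force: 0.0
```

```bash
python3 st.py
```

```text
27.75 [[0.5588, 0.1202, -0.019], [0.5588, 0.1202, -0.019]] [[-1.0, -0.0002, 0.0008], [-0.0002, 1.0, 0.0], [-0.0008, 0.0, -1.0]] [0.4 0.8 0.4] 0.07014371911389103 0.0
```

jog_arm --steps '[[[0, -0.003, 0, 0, 0, 0, 0.25], [0, -0.003, 0, 0, 0, 0, 0.25], [0, -0.003, 0, 0, 0, 0, 0.25], [0, -0.003, 0, 0, 0, 0, 0.25], [0, -0.003, 0, 0, 0, 0, 0.25]]]' --grip_force 22

```text
time_s: 28.25
position: [0.5583, 0.1193, -0.0195]
tool_rot: [-0.0, 1.0, -0.0, 0.0]
force: [-0.5, 0.3, 0.7]
width: 0.0339
gripper_force: 0.0
```

jog_arm --steps '[[[0, 0, 0, 0, 0, 0, 0.25], [0, 0, 0, 0, 0, 0, 0.25], [0, 0, 0, 0, 0, 0, 0.25], [0, 0, 0, 0, 0, 0, 0.25], [0, 0, 0, 0, 0, 0, 0.25]]]'

```text
time_s: 28.75
position: [0.5583, 0.1193, -0.0195]
tool_rot: [-0.0, 1.0, -0.0, 0.0]
force: [-0.3, 0.3, 2.4]
width: 0.0324
gripper_force: 22.0
```

```bash
python3 st.py
```

```text
28.8 [[0.5583, 0.1193, -0.0195], [0.5583, 0.1193, -0.0195]] [[-1.0, -0.0002, -0.0], [-0.0002, 1.0, -0.0], [0.0, -0.0, -1.0]] [0.1 0.6 1.9] 0.03222833127392455 22.000271961442195
```

jog_arm --steps '[[[0, 0, -0.05, 0, 0, 0, 0.25], [0, 0, -0.2, 0, 0, 0, 0.25], [0, 0, -0.35, 0, 0, 0, 0.25], [0, 0, -0.5, 0, 0, 0, 0.25], [0, 0, -0.65, 0, 0, 0, 0.25]]]'

```text
time_s: 29.3
position: [0.5575, 0.1191, 0.1767]
tool_rot: [-0.0, 1.0, -0.0, -0.001]
force: [0.3, -0.1, -1.7]
width: 0.0319
gripper_force: 22.0
```

jog_arm --steps '[[[0.03, -0.1, 0, 0, 0, 0, 0.25], [0.07, -0.22, 0, 0, 0, 0, 0.25], [0.12, -0.36, 0, 0, 0, 0, 0.25], [0.17, -0.5, 0, 0, 0, 0, 0.25], [0.22, -0.65, 0, 0, 0, 0, 0.25]]]'

```text
time_s: 29.8
position: [0.491, -0.0768, 0.1751]
tool_rot: [-0.001, 1.0, -0.0, -0.0]
force: [1.9, -0.0, -1.1]
width: 0.0323
gripper_force: 22.0
```

jog_arm --steps '[[[0.05, -0.15, 0, 0, 0, 0, 0.25], [0.1, -0.28, 0, 0, 0, 0, 0.25], [0.13, -0.38, 0, 0, 0, 0, 0.25], [0.135, -0.415, 0, 0, 0, 0, 0.25], [0.135, -0.415, 0, 0, 0, 0, 0.25]]]'

```text
time_s: 30.3
position: [0.4516, -0.2012, 0.1751]
tool_rot: [0.001, 1.0, 0.0, -0.0]
force: [0.9, 0.5, -1.4]
width: 0.0318
gripper_force: 22.0
```

```bash
python3 st.py;python3 st.py;python3 st.py
```

```text
30.35 [[0.4517, -0.2, 0.1751], [0.4517, -0.2, 0.1751]] [[-1.0, 0.0014, -0.0004], [0.0014, 1.0, 0.0008], [0.0004, 0.0008, -1.0]] [ 0.4 -0.4 -2. ] 0.032450608632739505 21.999794208677486
30.4 [[0.4518, -0.1993, 0.1751], [0.4518, -0.1993, 0.1751]] [[-1.0, 0.0001, -0.0004], [0.0001, 1.0, 0.001], [0.0004, 0.001, -1.0]] [ 0.2  0.2 -0.9] 0.03216209460078341 21.99984858278185
30.45 [[0.4519, -0.1989, 0.1751], [0.4519, -0.1989, 0.1751]] [[-1.0, -0.0009, -0.0005], [-0.0009, 1.0, 0.0009], [0.0005, 0.0009, -1.0]] [ 0.5  0.3 -2.4] 0.03176056391098545 21.999966212315485
```

jog_arm --steps '[[[0, -0.002, 0.05, 0, 0, 0, 0.25], [0, -0.002, 0.1, 0, 0, 0, 0.25], [0, -0.002, 0.14, 0, 0, 0, 0.25], [0, -0.002, 0.17, 0, 0, 0, 0.25], [0, -0.002, 0.19, 0, 0, 0, 0.25]]]'

```text
time_s: 30.95
position: [0.4518, -0.2, 0.1177]
tool_rot: [-0.001, 1.0, 0.0, -0.0]
force: [0.4, -0.3, -1.9]
width: 0.0319
gripper_force: 22.0
```

jog_arm --steps '[[[0, 0, 0.02, 0, 0, 0, 0.25], [0, 0, 0.04, 0, 0, 0, 0.25], [0, 0, 0.06, 0, 0, 0, 0.25], [0, 0, 0.075, 0, 0, 0, 0.25], [0, 0, 0.075, 0, 0, 0, 0.25]]]'

```text
time_s: 31.45
position: [0.4514, -0.2007, 0.0953]
tool_rot: [-0.0, 1.0, 0.0, -0.0]
force: [-0.7, 1.1, -1.9]
width: 0.0319
gripper_force: 22.0
```

jog_arm --steps '[[[0, 0, 0.004, 0, 0, 0, 0.25], [0, 0, 0.007, 0, 0, 0, 0.25], [0, 0, 0.007, 0, 0, 0, 0.25]]]'

```text
time_s: 31.75
position: [0.4519, -0.2007, 0.0939]
tool_rot: [-0.0, 1.0, 0.0, 0.0]
force: [-0.1, 1.2, -2.1]
width: 0.0319
gripper_force: 22.0
```

jog_arm --steps '[[[0, 0.002, 0.004, 0, 0, 0, 0.25], [0, 0.002, 0.007, 0, 0, 0, 0.25], [0, 0.002, 0.007, 0, 0, 0, 0.25]]]'

```text
time_s: 32.05
position: [0.4519, -0.2005, 0.0917]
tool_rot: [-0.0, 1.0, -0.0, 0.0]
force: [-0.2, 1.0, -1.0]
width: 0.0319
gripper_force: 22.0
```

jog_arm --steps '[[[0, 0, 0.003, 0, 0, 0, 0.25], [0, 0, 0.006, 0, 0, 0, 0.25], [0, 0, 0.006, 0, 0, 0, 0.25]]]'

```text
time_s: 32.35
position: [0.4518, -0.2003, 0.0898]
tool_rot: [-0.0, 1.0, -0.0, -0.0]
force: [-0.3, 0.4, -1.4]
width: 0.0316
gripper_force: 22.0
```

jog_arm --steps '[[[0, 0, 0.002, 0, 0, 0, 0.25], [0, 0, 0.004, 0, 0, 0, 0.25], [0, 0, 0.004, 0, 0, 0, 0.25]]]'

```text
time_s: 32.65
position: [0.4519, -0.2003, 0.089]
tool_rot: [-0.0, 1.0, -0.0, 0.0]
force: [-1.2, -0.2, 1.6]
width: 0.0318
gripper_force: 22.0
```

jog_arm --steps '[[[0, 0, 0.002, 0, 0, 0, 0.25], [0, 0, 0.004, 0, 0, 0, 0.25], [0, 0, 0.004, 0, 0, 0, 0.25]]]'

```text
time_s: 32.95
position: [0.4522, -0.2004, 0.0889]
tool_rot: [-0.0, 1.0, -0.0, 0.0]
force: [-2.6, 2.5, 12.8]
width: 0.0321
gripper_force: 22.0
```

Seated. Release and hover over the red cap.

jog_arm --steps '[[[0, 0, -0.003, 0, 0, 0, 0.25], [0, 0, -0.003, 0, 0, 0, 0.7], [0, 0, -0.003, 0, 0, 0, 0.7], [0, 0, -0.003, 0, 0, 0, 0.7], [0, 0, -0.003, 0, 0, 0, 0.7]]]'

```text
time_s: 33.45
position: [0.4518, -0.2003, 0.0883]
tool_rot: [-0.0, 1.0, 0.0, -0.0]
force: [0.4, 0.0, -0.9]
width: 0.0594
gripper_force: 0.0
```

jog_arm --steps '[[[0, 0, 0, 0, 0, 0, 0.7], [0, 0, -0.05, 0, 0, 0, 0.7], [0, 0, -0.16, 0, 0, 0, 0.7], [0, 0, -0.28, 0, 0, 0, 0.7], [0, 0, -0.35, 0, 0, 0, 0.7]]]'

```text
time_s: 33.95
position: [0.4527, -0.2008, 0.1959]
tool_rot: [-0.0, 1.0, -0.001, 0.001]
force: [0.6, 0.0, -0.5]
width: 0.0618
gripper_force: 0.0
```

jog_arm --steps '[[[-0.1, 0.11, 0, 0, 0, 0, 0.7], [-0.2, 0.22, 0, 0, 0, 0, 0.7], [-0.3, 0.33, 0, 0, 0, 0, 0.7], [-0.39, 0.453, 0.1, 0, 0, 0, 0.7], [-0.39, 0.453, 0.15, 0, 0, 0, 0.7]]]'

```text
time_s: 34.45
position: [0.5715, -0.0608, 0.1475]
tool_rot: [-0.002, 1.0, 0.001, 0.001]
force: [0.3, -0.8, -0.0]
width: 0.0612
gripper_force: 0.0
```

```bash
python3 st.py cap_red;python3 st.py cap_red
```

```text
34.5 [[0.5683, -0.0613, 0.1445], [0.5683, -0.0613, 0.1445]] [[-1.0, -0.0033, -0.004], [-0.0033, 1.0, 0.0016], [0.004, 0.0016, -1.0]] [-1.1  0.5 -1.6] 0.06152786827479481 0.0
cap_red (277.37466621398926, 200.02486610412598, np.float64(24.3), np.float64(24.6)) [ 0.5831 -0.064   0.014 ]
34.55 [[0.5673, -0.0626, 0.1458], [0.5673, -0.0626, 0.1458]] [[-1.0, -0.0026, -0.0051], [-0.0026, 1.0, 0.0011], [0.0051, 0.0011, -1.0]] [ 0.4 -0.4 -0.6] 0.061568806642140296 0.0
cap_red (277.6790428161621, 203.99542617797852, np.float64(24.2), np.float64(25.2)) [ 0.583  -0.0641  0.014 ]
```

jog_arm --steps '[[[-0.05, -0.004, 0.1, 0, 0, 0, 0.7], [-0.05, -0.004, 0.2, 0, 0, 0, 0.7], [-0.05, -0.004, 0.3, 0, 0, 0, 0.7], [-0.05, -0.004, 0.38, 0, 0, 0, 0.7], [-0.05, -0.004, 0.38, 0, 0, 0, 0.7]]]'

```text
time_s: 35.05
position: [0.581, -0.066, 0.0323]
tool_rot: [0.0, 1.0, 0.0, -0.003]
force: [-0.4, 0.1, -0.8]
width: 0.0617
gripper_force: 0.0
```

```bash
python3 st.py cap_red;python3 st.py cap_red
```

```text
35.1 [[0.5825, -0.0661, 0.034], [0.5825, -0.0661, 0.034]] [[-1.0, 0.0009, -0.0028], [0.0009, 1.0, 0.0004], [0.0028, 0.0004, -1.0]] [ 0.1 -0.3 -0.1] 0.06163946794454246 0.0
cap_red (283.2252616882324, 227.89113235473633, np.float64(36.7), np.float64(37.7)) [ 0.5825 -0.0639  0.014 ]
35.15 [[0.5838, -0.0663, 0.0352], [0.5838, -0.0663, 0.0352]] [[-1.0, 0.0007, -0.0001], [0.0007, 1.0, -0.0002], [0.0001, -0.0002, -1.0]] [ 0.1 -0.4  0.5] 0.06129821072410944 0.0
cap_red (283.34910583496094, 225.24328231811523, np.float64(36.5), np.float64(37.7)) [ 0.5825 -0.064   0.014 ]
```

jog_arm --steps '[[[0.002, 0.007, 0.05, 0, 0, 0, 0.7], [0.002, 0.007, 0.12, 0, 0, 0, 0.7], [0.002, 0.007, 0.17, 0, 0, 0, 0.7], [0.002, 0.007, 0.195, 0, 0, 0, 0.7], [0.002, 0.007, 0.202, 0, 0, 0, 0.7]]]'

```text
time_s: 35.65
position: [0.5839, -0.0639, -0.0254]
tool_rot: [0.0, 1.0, -0.0, 0.001]
force: [0.0, -0.5, -0.0]
width: 0.0614
gripper_force: 0.0
```

jog_arm --steps '[[[0, 0, 0, 0, 0, 0, 0.7], [0, 0, 0, 0, 0, 0, 0.7], [0, 0, 0, 0, 0, 0, 0.7]]]'

```text
time_s: 35.95
position: [0.5839, -0.0636, -0.0253]
tool_rot: [-0.0, 1.0, -0.0, 0.001]
force: [0.2, 0.2, -0.3]
width: 0.0616
gripper_force: 0.0
```

```bash
python3 st.py
```

```text
36.0 [[0.5837, -0.0636, -0.0255], [0.5837, -0.0636, -0.0255]] [[-1.0, -0.0002, 0.0011], [-0.0002, 1.0, -0.0004], [-0.0011, -0.0004, -1.0]] [0.7 0.2 0.4] 0.061709913067761614 0.0
```

Free and centred. Close on the cap gently.

jog_arm --steps '[[[0, 0, 0, 0, 0, 0, 0.2], [0, 0, 0, 0, 0, 0, 0.2], [0, 0, 0, 0, 0, 0, 0.2], [0, 0, 0, 0, 0, 0, 0.2], [0, 0, 0, 0, 0, 0, 0.2]]]' --grip_force 12

```text
time_s: 36.5
position: [0.5831, -0.0634, -0.0263]
tool_rot: [-0.0, 1.0, -0.0, -0.0]
force: [-0.4, 1.7, 0.3]
width: 0.0277
gripper_force: 12.0
```

jog_arm --steps '[[[0, 0, 0, 0, 0, 0, 0.2], [0, 0, 0, 0, 0, 0, 0.2], [0, 0, 0, 0, 0, 0, 0.2], [0, 0, 0, 0, 0, 0, 0.2], [0, 0, 0, 0, 0, 0, 0.2]]]'

```text
time_s: 37.0
position: [0.5832, -0.0635, -0.0262]
tool_rot: [-0.0, 1.0, -0.0, -0.0]
force: [-0.0, 0.7, -0.6]
width: 0.0279
gripper_force: 12.0
```

```bash
python3 st.py
```

```text
37.05 [[0.5831, -0.0635, -0.0263], [0.5831, -0.0635, -0.0263]] [[-1.0, -0.0001, -0.0002], [-0.0001, 1.0, -0.0001], [0.0002, -0.0001, -1.0]] [ 0.  -0.1 -1.1] 0.027754030732027937 11.99988598935306
```

jog_arm --steps '[[[0, 0, -0.05, 0, 0, 0, 0.2], [0, 0, -0.2, 0, 0, 0, 0.2], [0, 0, -0.35, 0, 0, 0, 0.2], [0, 0, -0.5, 0, 0, 0, 0.2], [0, 0, -0.63, 0, 0, 0, 0.2]]]'

```text
time_s: 37.55
position: [0.5834, -0.0635, 0.1652]
tool_rot: [-0.0, 1.0, -0.0, 0.001]
force: [0.8, -0.2, -0.1]
width: 0.0281
gripper_force: 12.0
```

jog_arm --steps '[[[0.07, -0.07, 0, 0, 0, 0, 0.2], [0.16, -0.16, 0, 0, 0, 0, 0.2], [0.26, -0.26, 0, 0, 0, 0, 0.2], [0.36, -0.36, 0, 0, 0, 0, 0.2], [0.42, -0.43, 0, 0, 0, 0, 0.2]]]'

```text
time_s: 38.05
position: [0.4548, -0.1935, 0.1628]
tool_rot: [0.0, 1.0, -0.0, -0.001]
force: [0.1, -0.9, -0.2]
width: 0.0282
gripper_force: 12.0
```

jog_arm --steps '[[[0.018, -0.023, 0, 0, 0, 0, 0.2], [0.018, -0.023, 0, 0, 0, 0, 0.2], [0.018, -0.023, 0, 0, 0, 0, 0.2], [0.018, -0.023, 0, 0, 0, 0, 0.2]]]'

```text
time_s: 38.45
position: [0.4527, -0.1986, 0.1628]
tool_rot: [-0.001, 1.0, 0.0, 0.0]
force: [0.5, -0.5, -0.6]
width: 0.0277
gripper_force: 12.0
```

```bash
python3 st.py;python3 st.py
```

```text
38.5 [[0.4526, -0.1985, 0.1628], [0.4526, -0.1985, 0.1628]] [[-1.0, -0.0016, 0.0002], [-0.0016, 1.0, 0.0001], [-0.0002, 0.0001, -1.0]] [-0.3  0.4 -0.6] 0.028059829622622372 11.999999745748937
38.55 [[0.4525, -0.1986, 0.1627], [0.4525, -0.1986, 0.1627]] [[-1.0, -0.0016, -0.0], [-0.0016, 1.0, 0.0001], [0.0, 0.0001, -1.0]] [-0.2 -0.3 -0.7] 0.028207937292494024 12.000028593465686
```

jog_arm --steps '[[[0.003, -0.003, 0.03, 0, 0, 0, 0.2], [0.003, -0.003, 0.06, 0, 0, 0, 0.2], [0.003, -0.003, 0.09, 0, 0, 0, 0.2], [0.003, -0.003, 0.11, 0, 0, 0, 0.2], [0.003, -0.003, 0.12, 0, 0, 0, 0.2]]]'

```text
time_s: 39.05
position: [0.4503, -0.1999, 0.1257]
tool_rot: [-0.0, 1.0, 0.0, -0.001]
force: [0.1, 0.9, 0.3]
width: 0.0277
gripper_force: 12.0
```

jog_arm --steps '[[[0, 0, 0.01, 0, 0, 0, 0.2], [0, 0, 0.02, 0, 0, 0, 0.2], [0, 0, 0.025, 0, 0, 0, 0.2], [0, 0, 0.025, 0, 0, 0, 0.2]]]'

```text
time_s: 39.45
position: [0.4509, -0.2003, 0.1193]
tool_rot: [-0.0, 1.0, -0.0, -0.0]
force: [-0.2, 0.5, 0.7]
width: 0.0283
gripper_force: 12.0
```

jog_arm --steps '[[[0, 0, 0.008, 0, 0, 0, 0.2], [0, 0, 0.016, 0, 0, 0, 0.2], [0, 0, 0.02, 0, 0, 0, 0.2], [0, 0, 0.02, 0, 0, 0, 0.2]]]'

```text
time_s: 39.85
position: [0.4508, -0.2002, 0.1131]
tool_rot: [-0.0, 1.0, 0.0, -0.0]
force: [0.2, -0.8, 0.3]
width: 0.0281
gripper_force: 12.0
```

jog_arm --steps '[[[0, 0, 0.004, 0, 0, 0, 0.2], [0, 0, 0.007, 0, 0, 0, 0.2], [0, 0, 0.007, 0, 0, 0, 0.2]]]'

```text
time_s: 40.15
position: [0.4508, -0.2002, 0.1111]
tool_rot: [-0.0, 1.0, 0.0, -0.0]
force: [0.0, 0.2, -0.6]
width: 0.0284
gripper_force: 12.0
```

jog_arm --steps '[[[0, 0, 0.002, 0, 0, 0, 0.2], [0, 0, 0.004, 0, 0, 0, 0.2], [0, 0, 0.004, 0, 0, 0, 0.2]]]'

```text
time_s: 40.45
position: [0.451, -0.2003, 0.1102]
tool_rot: [-0.0, 1.0, -0.0, 0.0]
force: [-0.3, -0.4, 1.6]
width: 0.0281
gripper_force: 12.0
```

jog_arm --steps '[[[0, 0, 0.002, 0, 0, 0, 0.2], [0, 0, 0.003, 0, 0, 0, 0.2], [0, 0, 0.003, 0, 0, 0, 0.2]]]'

```text
time_s: 40.75
position: [0.4513, -0.2005, 0.1101]
tool_rot: [-0.0, 1.0, -0.0, 0.0]
force: [-2.5, 1.3, 9.0]
width: 0.0275
gripper_force: 12.0
```

Red hub complete. Release and go to the blue cap.

jog_arm --steps '[[[0, 0, -0.003, 0, 0, 0, 0.2], [0, 0, -0.003, 0, 0, 0, 0.65], [0, 0, -0.003, 0, 0, 0, 0.65], [0, 0, -0.003, 0, 0, 0, 0.65], [0, 0, -0.003, 0, 0, 0, 0.65]]]'

```text
time_s: 41.25
position: [0.4508, -0.2002, 0.1099]
tool_rot: [-0.0, 1.0, 0.0, -0.0]
force: [-0.3, 0.3, 0.3]
width: 0.0555
gripper_force: 0.0
```

jog_arm --steps '[[[0, 0, 0, 0, 0, 0, 0.65], [0, 0, -0.04, 0, 0, 0, 0.65], [0, 0, -0.14, 0, 0, 0, 0.65], [0, 0, -0.24, 0, 0, 0, 0.65], [0, 0, -0.27, 0, 0, 0, 0.65]]]'

```text
time_s: 41.75
position: [0.4528, -0.2014, 0.1946]
tool_rot: [-0.0, 1.0, -0.002, 0.002]
force: [-0.2, -0.3, -0.4]
width: 0.0571
gripper_force: 0.0
```

jog_arm --steps '[[[0.03, 0.12, 0, 0, 0, 0, 0.65], [0.05, 0.28, 0, 0, 0, 0, 0.65], [0.07, 0.44, 0, 0, 0, 0, 0.65], [0.09, 0.6, 0, 0, 0, 0, 0.65], [0.1, 0.76, 0, 0, 0, 0, 0.65]]]'

```text
time_s: 42.25
position: [0.4198, 0.0294, 0.1909]
tool_rot: [0.0, 1.0, -0.0, -0.0]
force: [1.4, 0.9, -0.2]
width: 0.0572
gripper_force: 0.0
```

jog_arm --steps '[[[0, 0.16, 0, 0, 0, 0, 0.65], [0, 0.32, 0, 0, 0, 0, 0.65], [0, 0.48, 0, 0, 0, 0, 0.65], [0, 0.64, 0, 0, 0, 0, 0.65], [0, 0.76, 0, 0, 0, 0, 0.65]]]'

```text
time_s: 42.75
position: [0.4202, 0.2585, 0.1909]
tool_rot: [-0.001, 1.0, 0.0, 0.0]
force: [1.0, 0.2, 0.1]
width: 0.0569
gripper_force: 0.0
```

jog_arm --steps '[[[0, 0.13, 0.05, 0, 0, 0, 0.65], [0, 0.25, 0.12, 0, 0, 0, 0.65], [0, 0.3, 0.15, 0, 0, 0, 0.65], [0, 0.3, 0.15, 0, 0, 0, 0.65], [0, 0.3, 0.15, 0, 0, 0, 0.65]]]'

```text
time_s: 43.25
position: [0.4205, 0.3447, 0.1459]
tool_rot: [-0.0, 1.0, -0.001, -0.0]
force: [0.0, 0.5, 0.0]
width: 0.0573
gripper_force: 0.0
```

```bash
python3 st.py cap_blue;python3 st.py cap_blue
```

```text
43.3 [[0.4209, 0.3445, 0.1464], [0.4209, 0.3445, 0.1464]] [[-1.0, 0.0002, -0.0], [0.0002, 1.0, -0.0008], [0.0, -0.0008, -1.0]] [ 0.7 -0.4  0.7] 0.05721788701536938 0.0
cap_blue (282.5665035247803, 202.19259643554688, np.float64(23.7), np.float64(24.3)) [0.4339 0.3471 0.014 ]
43.35 [[0.4212, 0.3445, 0.1467], [0.4212, 0.3445, 0.1467]] [[-1.0, 0.0009, 0.0005], [0.0009, 1.0, -0.0003], [-0.0005, -0.0003, -1.0]] [-0.9 -0.2 -0.7] 0.05697677385943311 0.0
cap_blue (282.72882652282715, 201.7166633605957, np.float64(23.8), np.float64(24.1)) [0.4339 0.3471 0.014 ]
```

jog_arm --steps '[[[-0.044, 0.008, 0.1, 0, 0, 0, 0.65], [-0.044, 0.008, 0.2, 0, 0, 0, 0.65], [-0.044, 0.008, 0.3, 0, 0, 0, 0.65], [-0.044, 0.008, 0.37, 0, 0, 0, 0.65], [-0.044, 0.008, 0.37, 0, 0, 0, 0.65]]]'

```text
time_s: 43.85
position: [0.4327, 0.3457, 0.0334]
tool_rot: [0.001, 1.0, -0.001, -0.002]
force: [-0.7, -0.2, -0.9]
width: 0.057
gripper_force: 0.0
```

```bash
python3 st.py cap_blue;python3 st.py cap_blue
```

```text
43.9 [[0.4337, 0.3466, 0.0349], [0.4337, 0.3466, 0.0349]] [[-1.0, 0.0014, -0.0017], [0.0014, 1.0, -0.0013], [0.0017, -0.0013, -1.0]] [0.  0.  0.4] 0.05659066642000436 0.0
cap_blue (282.8396816253662, 226.59299850463867, np.float64(35.7), np.float64(36.8)) [0.4335 0.3473 0.014 ]
43.95 [[0.4347, 0.3474, 0.0359], [0.4347, 0.3474, 0.0359]] [[-1.0, 0.0011, 0.0004], [0.0011, 1.0, 0.0], [-0.0004, 0.0, -1.0]] [ 0.9 -0.2 -0.3] 0.05719095289583528 0.0
cap_blue (281.7146301269531, 224.3884449005127, np.float64(36.1), np.float64(36.6)) [0.4334 0.3474 0.014 ]
```

jog_arm --steps '[[[0.002, 0, 0.05, 0, 0, 0, 0.65], [0.002, 0, 0.12, 0, 0, 0, 0.65], [0.002, 0, 0.17, 0, 0, 0, 0.65], [0.002, 0, 0.195, 0, 0, 0, 0.65], [0.002, 0, 0.204, 0, 0, 0, 0.65]]]'

```text
time_s: 44.45
position: [0.4342, 0.3483, -0.0254]
tool_rot: [0.0, 1.0, 0.0, 0.001]
force: [0.4, -0.7, 0.3]
width: 0.057
gripper_force: 0.0
```

jog_arm --steps '[[[0, 0, 0, 0, 0, 0, 0.65], [0, 0, 0, 0, 0, 0, 0.65], [0, 0, 0, 0, 0, 0, 0.65]]]'

```text
time_s: 44.75
position: [0.434, 0.3485, -0.0254]
tool_rot: [-0.0, 1.0, 0.0, 0.001]
force: [0.1, 0.4, 0.5]
width: 0.0573
gripper_force: 0.0
```

jog_arm --steps '[[[0, 0, 0, 0, 0, 0, 0.2], [0, 0, 0, 0, 0, 0, 0.2], [0, 0, 0, 0, 0, 0, 0.2], [0, 0, 0, 0, 0, 0, 0.2], [0, 0, 0, 0, 0, 0, 0.2]]]' --grip_force 12

```text
time_s: 45.25
position: [0.4334, 0.3481, -0.0262]
tool_rot: [-0.0, 1.0, -0.0, -0.0]
force: [0.4, -0.4, 0.4]
width: 0.0271
gripper_force: 12.0
```

jog_arm --steps '[[[0, 0, 0, 0, 0, 0, 0.2], [0, 0, 0, 0, 0, 0, 0.2], [0, 0, 0, 0, 0, 0, 0.2], [0, 0, 0, 0, 0, 0, 0.2], [0, 0, 0, 0, 0, 0, 0.2]]]'

```text
time_s: 45.75
position: [0.4334, 0.3481, -0.0262]
tool_rot: [-0.0, 1.0, -0.0, -0.0]
force: [-0.1, -0.1, 0.8]
width: 0.027
gripper_force: 12.0
```

```bash
python3 st.py
```

```text
45.8 [[0.4334, 0.3481, -0.0262], [0.4334, 0.3481, -0.0262]] [[-1.0, -0.0001, -0.0001], [-0.0001, 1.0, -0.0001], [0.0001, -0.0001, -1.0]] [-0.3 -0.2 -0.2] 0.026911174856555607 12.000086900734459
```

jog_arm --steps '[[[0, 0, -0.05, 0, 0, 0, 0.2], [0, 0, -0.2, 0, 0, 0, 0.2], [0, 0, -0.35, 0, 0, 0, 0.2], [0, 0, -0.5, 0, 0, 0, 0.2], [0, 0, -0.65, 0, 0, 0, 0.2]]]'

```text
time_s: 46.3
position: [0.433, 0.3478, 0.1705]
tool_rot: [-0.0, 1.0, -0.0, -0.0]
force: [0.4, 0.4, -0.9]
width: 0.0268
gripper_force: 12.0
```

jog_arm --steps '[[[0, -0.12, 0, 0, 0, 0, 0.2], [0, -0.28, 0, 0, 0, 0, 0.2], [0, -0.44, 0, 0, 0, 0, 0.2], [0, -0.6, 0, 0, 0, 0, 0.2], [0, -0.76, 0, 0, 0, 0, 0.2]]]'

```text
time_s: 46.8
position: [0.433, 0.1185, 0.1689]
tool_rot: [-0.0, 1.0, -0.0, 0.0]
force: [1.3, -0.7, -0.2]
width: 0.0272
gripper_force: 12.0
```

jog_arm --steps '[[[0, -0.16, 0, 0, 0, 0, 0.2], [0, -0.32, 0, 0, 0, 0, 0.2], [0, -0.48, 0, 0, 0, 0, 0.2], [0, -0.64, 0, 0, 0, 0, 0.2], [0, -0.8, 0, 0, 0, 0, 0.2]]]'

```text
time_s: 47.3
position: [0.433, -0.1218, 0.1689]
tool_rot: [-0.0, 1.0, -0.0, 0.0]
force: [1.5, 0.5, -0.4]
width: 0.0269
gripper_force: 12.0
```

jog_arm --steps '[[[0.018, -0.16, 0, 0, 0, 0, 0.2], [0.018, -0.32, 0, 0, 0, 0, 0.2], [0.018, -0.48, 0, 0, 0, 0, 0.2], [0.018, -0.62, 0, 0, 0, 0, 0.2], [0.018, -0.73, 0, 0, 0, 0, 0.2]]]'

```text
time_s: 47.8
position: [0.4277, -0.3416, 0.1687]
tool_rot: [0.001, 1.0, -0.0, 0.0]
force: [-0.7, -0.2, -0.8]
width: 0.0274
gripper_force: 12.0
```

jog_arm --steps '[[[0, -0.038, 0, 0, 0, 0, 0.2], [0, -0.038, 0, 0, 0, 0, 0.2], [0, -0.038, 0, 0, 0, 0, 0.2], [0, -0.038, 0, 0, 0, 0, 0.2]]]'

```text
time_s: 48.2
position: [0.4279, -0.3483, 0.1687]
tool_rot: [-0.001, 1.0, 0.001, -0.0]
force: [0.7, -0.7, 0.2]
width: 0.0273
gripper_force: 12.0
```

```bash
python3 st.py;python3 st.py
```

```text
48.25 [[0.4281, -0.3484, 0.1688], [0.4281, -0.3484, 0.1688]] [[-1.0, -0.0017, -0.0005], [-0.0017, 1.0, 0.0007], [0.0005, 0.0007, -1.0]] [ 0.2  0.4 -0.4] 0.027293001956408294 11.999989564574207
48.3 [[0.4282, -0.3486, 0.1689], [0.4282, -0.3486, 0.1689]] [[-1.0, -0.0017, -0.0003], [-0.0017, 1.0, 0.0005], [0.0003, 0.0005, -1.0]] [-0.4 -0.5 -0. ] 0.027381912169679494 11.99986869294662
```

jog_arm --steps '[[[0, -0.004, 0.05, 0, 0, 0, 0.2], [0, -0.004, 0.11, 0, 0, 0, 0.2], [0, -0.004, 0.17, 0, 0, 0, 0.2], [0, -0.004, 0.21, 0, 0, 0, 0.2], [0, -0.004, 0.23, 0, 0, 0, 0.2]]]'

```text
time_s: 48.8
position: [0.4278, -0.3503, 0.0989]
tool_rot: [-0.001, 1.0, 0.001, -0.001]
force: [-0.5, 0.1, -0.8]
width: 0.0268
gripper_force: 12.0
```

```bash
python3 st.py
```

```text
48.85 [[0.4276, -0.3504, 0.0985], [0.4276, -0.3504, 0.0985]] [[-1.0, -0.0008, -0.0015], [-0.0008, 1.0, 0.0014], [0.0015, 0.0014, -1.0]] [-0.3  0.1 -0.5] 0.027033204404546058 11.999972520497977
```

jog_arm --steps '[[[0, 0, 0.015, 0, 0, 0, 0.2], [0, 0, 0.03, 0, 0, 0, 0.2], [0, 0, 0.04, 0, 0, 0, 0.2], [0, 0, 0.04, 0, 0, 0, 0.2]]]'

```text
time_s: 49.25
position: [0.428, -0.3514, 0.0877]
tool_rot: [-0.0, 1.0, 0.0, -0.0]
force: [0.2, -0.3, -0.3]
width: 0.027
gripper_force: 12.0
```

jog_arm --steps '[[[0, 0.002, 0.01, 0, 0, 0, 0.2], [0, 0.002, 0.02, 0, 0, 0, 0.2], [0, 0.002, 0.024, 0, 0, 0, 0.2], [0, 0.002, 0.024, 0, 0, 0, 0.2]]]'

```text
time_s: 49.65
position: [0.428, -0.3508, 0.0804]
tool_rot: [-0.0, 1.0, 0.0, -0.0]
force: [-0.6, -0.3, -0.9]
width: 0.0272
gripper_force: 12.0
```

jog_arm --steps '[[[0, 0, 0.003, 0, 0, 0, 0.2], [0, 0, 0.006, 0, 0, 0, 0.2], [0, 0, 0.006, 0, 0, 0, 0.2]]]'

```text
time_s: 49.95
position: [0.4281, -0.3508, 0.0788]
tool_rot: [-0.0, 1.0, -0.0, -0.0]
force: [-0.2, -0.4, -0.1]
width: 0.027
gripper_force: 12.0
```

jog_arm --steps '[[[0, 0, 0.002, 0, 0, 0, 0.2], [0, 0, 0.004, 0, 0, 0, 0.2], [0, 0, 0.004, 0, 0, 0, 0.2]]]'

```text
time_s: 50.25
position: [0.4282, -0.3509, 0.0782]
tool_rot: [-0.0, 1.0, -0.0, 0.0]
force: [-0.7, 2.1, 5.3]
width: 0.0269
gripper_force: 12.0
```

Seated at 0.0782 (0.078 expected). Release, lift clear and check with the scene camera.

jog_arm --steps '[[[0, 0, -0.002, 0, 0, 0, 0.2], [0, 0, -0.002, 0, 0, 0, 0.6], [0, 0, -0.002, 0, 0, 0, 0.6], [0, 0, -0.002, 0, 0, 0, 0.6], [0, 0, -0.002, 0, 0, 0, 0.6]]]'

```text
time_s: 50.75
position: [0.4282, -0.3509, 0.0782]
tool_rot: [-0.0, 1.0, -0.0, -0.0]
force: [-0.4, 0.2, -0.9]
width: 0.0521
gripper_force: 0.0
```

jog_arm --steps '[[[0, 0, 0, 0, 0, 0, 0.6], [0, 0, -0.04, 0, 0, 0, 0.6], [0, 0, -0.16, 0, 0, 0, 0.6], [0, 0, -0.32, 0, 0, 0, 0.6], [0, 0, -0.45, 0, 0, 0, 0.6]]]'

```text
time_s: 51.25
position: [0.4283, -0.351, 0.2163]
tool_rot: [-0.0, 1.0, -0.001, 0.0]
force: [1.0, -0.1, -0.1]
width: 0.0531
gripper_force: 0.0
```

jog_arm --steps '[[[0, 0.16, 0, 0, 0, 0, 0.6], [0, 0.32, 0, 0, 0, 0, 0.6], [0, 0.48, 0, 0, 0, 0, 0.6], [0, 0.64, 0, 0, 0, 0, 0.6], [0, 0.7, 0, 0, 0, 0, 0.6]]]'

```text
time_s: 51.75
position: [0.427, -0.137, 0.214]
tool_rot: [-0.001, 1.0, 0.001, 0.0]
force: [1.0, -0.7, -0.1]
width: 0.0526
gripper_force: 0.0
```

jog_arm --steps '[[[0, 0.16, 0, 0, 0, 0, 0.6], [0, 0.32, 0, 0, 0, 0, 0.6], [0, 0.48, 0, 0, 0, 0, 0.6], [0, 0.5, 0, 0, 0, 0, 0.6], [0, 0.5, 0, 0, 0, 0, 0.6]]]'

```text
time_s: 52.25
position: [0.4281, 0.0102, 0.214]
tool_rot: [-0.002, 1.0, -0.0, 0.001]
force: [0.1, 0.3, 0.4]
width: 0.0526
gripper_force: 0.0
```

```bash
python3 - <<'E'
from h import *
im,m=cap("scene","s9.png");it,mt=cap("top","t9.png")
a,b=cv2.resize(im[205:325,245:365,::-1],(400,400),interpolation=cv2.INTER_CUBIC),cv2.resize(it[190:290,350:450,::-1],(400,400),interpolation=cv2.INTER_CUBIC)
cv2.imwrite('pics/m9.png',np.hstack([a,b]))
for n,p in(("black",[.567,.407,.014]),("tape",[.579,.243,.019])): print(n,np.round(proj(mt,np.array(p)),0),it[int(proj(mt,np.array(p))[1]),int(proj(mt,np.array(p))[0])])
print([ (np.abs(it.astype(int)-cv2.imread('pics/top0.png')[...,::-1]).sum(2)[y-14:y+15,x-14:x+15]>90).sum() for x,y in((139,197),(200,193))])
E
```

```text
black [139. 197.] [130 108  72]
tape [200. 192.] [128 108  80]
[np.int64(0), np.int64(0)]
```

View pics/m9.png

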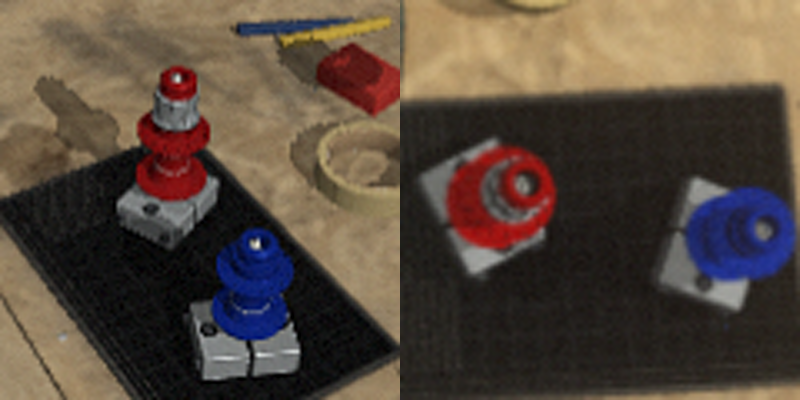

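Both hubs stand complete, with the axle tips just visible in the cap bores at scene-crop (178,78) and (255,243). The black cap and tape roll have not moved, so I'm handing in.

```bash
python3 -c "
from cell import bot
print(bot.sign_off())"
```

```text
the job is handed in; nothing more can be done
None
```

Both hubs are rebuilt on their axles in the order asked, each part lowered until it seated, the black cap and tape roll were not moved, and the job was handed in at about 52 s.

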